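Set out the bench for a pH reading

ROBOT

A 6-joint arm with a two-finger parallel gripper is mounted at the origin on the work surface. World frame = base frame: x ahead of the robot, y to its left, z up, the work surface at z = 0. Lengths are in mm, angles in rad, forces in N, time in s.
With the tool pointing down it reaches from about 200 to 875 mm from the base axis. Payload 3.4 kg.
Tool frame: the origin (TCP) lies on the centre line of the jaws, within the pads' length; the fingertips stand ctrl.tip_extent ahead of it and the grasp point (between the pads) lies 11 mm behind it (ctrl.tip_extent is the distance from the TCP to the fingertips, in mm); z points along the fingers, y is the line along which they close (so a half turn about z gives the same grasp; the last joint's range is limited). The gripper opens to 94 mm and grips with 3 to 60 N. Pads are 16 mm wide; open, the fingers measure 119 mm over their backs; the gripper's body (75 mm by 177 mm) begins 78 mm behind the grasp point.
Start: joints at [-1.371, 0.276, 1.505, -0, 1.361, -0.121], TCP at [181.312, -545.702, 213.493] pointing down, gripper open.
Joint ranges: [-2.89, 2.89], [-0.75, 2.08], [0.22, 2.7], [-1.18, 4.32], [0.11, 2.71], [-2.7, 2.7]. Speed limits (rad/s): [2.57, 2.57, 3.14, 3.14, 3.14, 3.14].

INTERFACE

Orientations are given as a unit quaternion [w, x, y, z].
In Python, from plant import ctrl gives the robot as it stands.
- The arm moves only by the tool step_arm, never from a script. Its argument "deltas" is a list of rows, each a list of 5 numbers: the shift along the tool's x, y, z in units of 50 mm (1.0 is 50 mm), then the turn about the tool's z in units of pi/2 rad (1.0 is pi/2 rad), then the opening, from 0 (shut) to 1 (fully open). A call has 1 to 12 rows; each row shifts and turns the commanded pose from where the row before left it, along the tool's axes as they then stand; what a row does not reach is not made up. A row lasts 1/12 s, in which the tool goes at most 41.7 mm and 7.16 degrees, less where a joint would pass 70% of its speed; a pose out of reach is approached as far as the arm can. A call with a number of a shift or a turn outside -1 to 1 is refused whole. A call with a gripper value outside its range is refused whole. The fingers move at their own pace and stop on an object; "newtons" is the grip in N (left out, the last holds). Time passes only in rows, so rows that do not move let the fingers close. It gives the time, the measured TCP pose, the force, the opening and the grip force at its end, in the units of the state.
- ctrl.get_state(): the state, without advancing time (a new reading comes with each control period).
- ctrl.camera(name): name is "scene" or "top" or "wrist"; returns the picture (400x640x3 uint8, red, green, blue); there is no depth.
- ctrl.camera_params(name): a dict with "camera_matrix" (3x3 intrinsics, pixels), "dist" ([k1, k2, p1, p2, k3] as OpenCV has them; the pictures are not rectified), "extrinsics" (4x4, takes a point from world to camera coordinates); the wrist camera has in their place "mount" (4x4, takes a point from camera to tool coordinates, whose origin is the TCP and whose axes are the flange's). Camera axes: x right, y down, z forward; pixel columns grow to the right and rows downward; lengths in mm; the calibration is good to about 2 mm. A picture is of the moment at which its call begins: read the wrist's pose just before it. camera_params takes no time and is no camera call.
- ctrl.finish_job(): hands the job in; it is judged then, once.
Trained networks look in the newest picture that a camera, given by its name, has taken for a name from the list of things; names that differ only in an ending like _2 or _b are one class to them, and where a whole thing is asked for, a point or a joint stands for the part that bears it (a point fixed in the world has none). Each returns a list of dicts, best first, with "conf" (0 to 1); they miss things now and then, are a little off and sometimes report something else, mostly with a low value. They report only what shows in the picture. A call takes as long as a camera call. They do not tell look-alikes from the thing itself.
- ctrl.masks_of(label, camera): "region" (400x640 bool, what is visible of it) and "at" ([column, row] as shares, 0 to 1, of the picture: columns of its width, rows of its height, amid what is visible of it).
- ctrl.spot_point(label, camera): "at" ([column, row] as shares, 0 to 1, of the picture: columns of its width, rows of its height: a listed point, or the origin of a listed thing).
The state is a dict: "clock": time; "joint_pos": joint angles; "dq": joint speeds; "effort": joint torques, N m; "eef_pos": TCP position; "tool_rot": TCP orientation; "wrist_force": force on the tool from outside, world axes, zero at the start; "wrist_torque": the same for the moment, N m; "finger_gap": finger opening in mm; "finger_force": force on a finger pad.
Only numpy, scipy, OpenCV 4.12 (cv2) and the standard library are available. Lean on these libraries where they do the work, as an engineer would, in place of code of your own. Each camera call takes 0.05 s, during which the arm holds its last target. There are 200 camera calls.

TASK

Set the bench out for a pH reading: stand the open cup in the middle of the stirrer's steel plate and lay the knobbed cover on it, centred. In a straight row with its centre line 8 cm in front of the meter's front edge and parallel to it, stand the squat jar opposite the middle of the meter, the tall bottle opposite the meter's left end and the slim vial opposite its right end (left and right as seen from the robot, facing the meter's panel). Keep all five upright throughout and leave the flask and the carton where they are.

Things in the scene. Friction and masses are not known exactly. Their poses are not given: they have to be found in the camera images.
- meter: fixed bench pH meter: black box 200 mm wide (y), 160 mm deep (x), sloping panel, 30 mm high in front, 75 mm at the back. Origin: middle of the lower front edge, on the bench; x points back into the box, y to its left end seen from the robot. Row places, for the centres of the things: x -80 mm; y 0 (jar), +100 (bottle), -100 (vial). On either side of the bench, turned up to 0.25 rad
- plate (a point): centre of the top of the round steel plate (124 mm across, top 50 mm above the bench) of the fixed white magnetic stirrer, a box 140 mm wide, 150 mm deep and 45 mm high with the plate on it; the plate's centre lies 75 mm ahead of the box's rear face. Its axes are the stirrer's own: x towards its rear, z up
- cup_c (a point): open white porcelain cup, empty, almost straight: 62 mm across the rim, 58 mm at the foot, 70 mm high, wall 4 mm, about 120 g. Point: its centre, half-way up (35 mm above its underside); z up
- cover_c (a point): white porcelain cover for the cup: flat disc 72 mm across, 5 mm thick, with a straight round knob 18 mm across in its middle that rises to 36 mm above the underside; about 60 g; it lies knob up on the bench. Point: on its axis, 18 mm above its underside; z up. The disc simply rests flat on the cup's rim
- bottle_c (a point): tall closed white plastic bottle with a grey cap, paper label: body 52 mm across, narrower at the neck, 100 mm high, about 150 g. Point: on its axis, 50 mm above its underside; z up
- jar_c (a point): squat closed brown glass jar with a white cap: 62 mm across, 60 mm high, about 180 g. Point: on its axis, 30 mm above its underside; z up
- vial_c (a point): slim closed brown vial with a white cap: 30 mm across (cap 32 mm), 60 mm high, about 50 g. Point: on its axis, 30 mm above its underside; z up
- flask: bystander: conical glass flask, 82 mm across at the foot, 120 mm high, loose; origin under its centre. Leave it where it is
- carton: bystander: white and pink carton 90 x 130 x 45 mm, loose; origin under its centre. Leave it where it is
Not all that is in view belongs to the job. Leave any blue or pink look-alike of the part that bears cover_c alone.

How it is judged:
By the outcome, as a careful person would: the job done as asked, in the order asked, and still so for the second after the job is handed in, with the robot touching nothing.
It also fails if it takes over 128 s, if anything falls off the work surface, if the arm or the gripper's body presses on something with over 40 N, if the wrist force passes 120 N, or if a joint passes its speed limit or range.

## Working session

There is one attempt and no reset: what is moved stays moved. The work goes in short steps, Python scripts to look and compute and a tool call to move; the robot and the scene stay as the last step left them, time stands still between calls to the robot, and variables do not carry over. Pictures are saved under pics/ and viewed, at most 17 in all, crops included, and the job is handed in when it is done.

Besides the shell and the picture viewer there is one more tool, called after "Request:" as name([rows], argument=value, ...), one row to a line, values as JSON. step_arm: Moves the arm, as the interface text tells. Its arguments: {"type":"object","properties":{"deltas":{"type":"array"},"newtons":{"type":"number"}},"required":["deltas"]}

```bash
ls; mkdir -p pics; cat > h.py <<'E'
import numpy as np,cv2
from plant import ctrl
def snap(cam,fn=None):
    im=ctrl.camera(cam)
    if fn: cv2.imwrite('pics/'+fn,im[:,:,::-1])
    return im
E
python3 - <<'E'
from h import *
print(ctrl.get_state(),ctrl.tip_extent)
for c in('scene','top'):
    snap(c,c+'0.png'); p=ctrl.camera_params(c); print(c,{k:np.round(v,3).tolist() for k,v in p.items()})
print(ctrl.camera_params('wrist'))
E
```

```text
pics
{'clock': 0.0, 'joint_pos': array([-1.37100906e+00,  2.76552853e-01,  1.50609662e+00, -1.64308447e-05,
        1.36069661e+00, -1.20995407e-01]), 'dq': array([-6.13978056e-04,  1.35631486e-05,  1.27822722e-04, -3.70150912e-04,
        5.91416247e-04,  5.40840890e-04]), 'effort': array([-2.39054563e-03, -4.04585981e+01, -2.37229532e+01,  6.99434825e-02,
        3.44790705e-02, -1.50616265e-04]), 'eef_pos': array([ 181.18554363, -545.13372364,  212.64331598]), 'tool_rot': array([-8.75715813e-04,  9.87164207e-01,  1.59706170e-01, -4.25569972e-05]), 'wrist_force': array([-0.24879559, -0.93363404, -0.38373315]), 'wrist_torque': array([-0.01846914, -0.00637251, -0.0163872 ]), 'finger_force': 0.0, 'finger_gap': 93.78367895435963} 8.0
scene {'camera_matrix': [[390.579, 0.0, 319.44], [0.0, 390.579, 199.362], [0.0, 0.0, 1.0]], 'dist': [-0.03, 0.0, 0.0, 0.0, 0.0], 'extrinsics': [[-0.231, 0.973, -0.008, 113.455], [0.52, 0.116, -0.846, -191.831], [-0.823, -0.2, -0.532, 1354.656], [0.0, 0.0, 0.0, 1.0]]}
top {'camera_matrix': [[387.474, 0.0, 322.024], [0.0, 387.474, 196.516], [0.0, 0.0, 1.0]], 'dist': [-0.078, 0.0, 0.0, 0.0, 0.0], 'extrinsics': [[-0.01, -1.0, -0.023, 10.631], [-0.996, 0.012, -0.09, 453.578], [0.09, 0.022, -0.996, 1273.382], [0.0, 0.0, 0.0, 1.0]]}
{'camera_matrix': array([[338.05692317,   0.        , 323.14369845],
       [  0.        , 338.05692317, 202.48786553],
       [  0.        ,   0.        ,   1.        ]]), 'dist': array([-0.00600647,  0.        ,  0.        ,  0.        ,  0.        ]), 'mount': array([[-6.11280643e-04, -9.69153286e-01, -2.46457975e-01,
         7.15214520e+01],
       [ 9.99999374e-01, -8.23341890e-04,  7.57387695e-04,
        -9.69672199e-01],
       [-9.36943949e-04, -2.46457358e-01,  9.69153183e-01,
        -1.71813430e+02],
       [ 0.00000000e+00,  0.00000000e+00,  0.00000000e+00,
         1.00000000e+00]])}
```

View pics/top0.png

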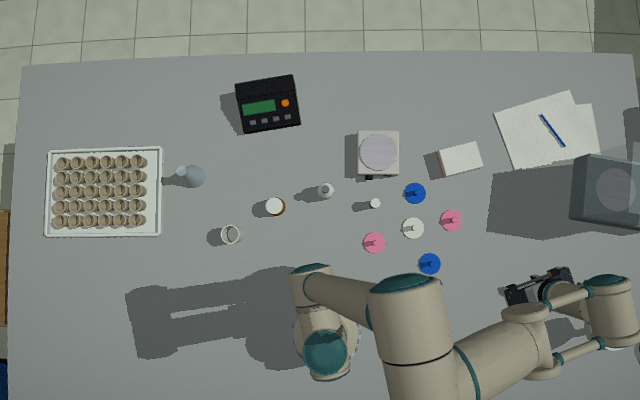

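View pics/scene0.png

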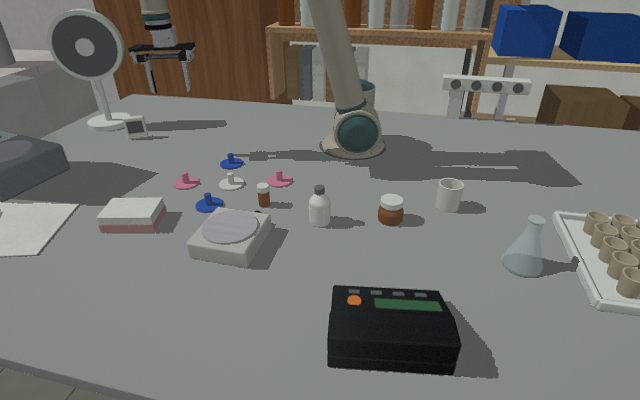

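The top view shows the cup (231,234), jar (275,206), bottle (325,190), vial (375,203), white cover (413,228), meter (268,103) and stirrer plate (379,152). Flask is at (192,176) and the carton at (460,159). Blue and pink covers stand around the white one. The scene view agrees.

```bash
cat >> h.py <<'E'
from scipy.optimize import least_squares, minimize
def ray(cam,px):
    p=ctrl.camera_params(cam);K=p['camera_matrix'];E=p['extrinsics']
    u=cv2.undistortPoints(np.array([[px]],float),K,p['dist'])[0,0]
    R,t=E[:3,:3],E[:3,3]
    return -R.T@t, R.T@np.array([u[0],u[1],1.])
def atz(cam,px,z):
    c,d=ray(cam,px); return c+d*(z-c[2])/d[2]
def proj(cam,P):
    p=ctrl.camera_params(cam);E=p['extrinsics']
    return cv2.projectPoints(np.asarray(P,float),cv2.Rodrigues(E[:3,:3])[0],E[:3,3],p['camera_matrix'],p['dist'])[0][:,0]
Z=dict(meter=0,plate=50,cup_c=35,cover_c=18,bottle_c=50,jar_c=30,vial_c=30,flask=0,carton=0)
E
python3 - <<'E'
from h import *
np.set_printoptions(precision=1,suppress=True)
import pickle
ims={};M={}
for cam in('top','scene'):
    ims[cam]=snap(cam)
    for n,z in Z.items():
        for r in ctrl.spot_point(n,cam)[:5]:
            if r['conf']<.3: continue
            px=np.array(r['at'])*[640,400]
            print(cam,n,round(r['conf'],2),px,atz(cam,px,z)[:2])
    for n in Z:
        if n in('plate',): continue
        M[cam,n]=[(r['conf'],r['region'],r['at']) for r in ctrl.masks_of(n,cam) if r['conf']>.3]
        print(cam,n,[(round(c,2),int(g.sum()),np.array(a)*[640,400]) for c,g,a in M[cam,n]])
pickle.dump((ims,M),open('m.pkl','wb'))
E
```

```text
top meter 0.9 [275.1 130.4] [687.6 166.8]
top plate 0.67 [379.1 150.2] [ 602.1 -184.4]
top cup_c 0.93 [232.5 233. ] [334.7 302.7]
top cover_c 0.84 [375.1 244.2] [ 293.5 -168.2]
top cover_c 0.82 [415.  223.7] [ 359.5 -302.2]
top cover_c 0.77 [430.3 263.7] [ 227.  -349.4]
top cover_c 0.72 [413.  191.8] [ 466.1 -298.7]
top cover_c 0.57 [453.7 220.6] [ 368.2 -432.2]
top bottle_c 0.74 [326.5 188.6] [476.8  -9.9]
top jar_c 0.77 [275.4 206.1] [422.7 160.7]
top vial_c 0.45 [377.4 203.4] [ 427.8 -177.2]
top flask 0.93 [193.6 177.3] [527.5 450.7]
top carton 0.71 [457.3 163.3] [ 564.2 -458.3]
top meter [(0.67, 3023, array([267.1, 102.4]))]
top cup_c [(0.68, 384, array([230.4, 233.6]))]
top cover_c [(0.89, 349, array([412.3, 226.9])), (0.84, 333, array([429.1, 262.4])), (0.84, 386, array([374., 243.])), (0.72, 355, array([450.9, 222.3])), (0.55, 365, array([411.9, 193.5]))]
top bottle_c []
top jar_c [(0.73, 308, array([277.7, 204.1]))]
top vial_c [(0.39, 64, array([375.8, 202.1]))]
top flask [(0.85, 446, array([191.5, 175.7]))]
top carton [(0.98, 1078, array([458.8, 158.9]))]
scene meter 0.84 [3
[... 489 characters left out ...]
 [424.4 163.7]
scene vial_c 0.56 [260.4 192. ] [ 420.2 -176.5]
scene flask 0.91 [517.6 265. ] [538.3 444.3]
scene carton 0.78 [136.5 220. ] [ 570.7 -454.1]
scene meter [(0.82, 10392, array([389.5, 332.1]))]
scene cup_c [(0.74, 738, array([447., 193.]))]
scene cover_c [(0.71, 307, array([183.6, 182.6])), (0.64, 301, array([277.7, 182.5])), (0.56, 229, array([229.3, 161.7])), (0.56, 372, array([209.4, 203.7]))]
scene bottle_c [(0.76, 768, array([319.3, 205.3]))]
scene jar_c [(0.73, 702, array([390.7, 209.8]))]
scene vial_c [(0.85, 282, array([263.5, 192.4]))]
scene flask [(0.83, 1714, array([524.9, 252.6])), (0.74, 245, array([263.1, 193.8]))]
scene carton [(0.85, 2141, array([134.4, 213.5]))]
```

```bash
cat >> h.py <<'E'
def wcam(s):
    from scipy.spatial.transform import Rotation as Ro
    p=ctrl.camera_params('wrist');T=np.eye(4);T[:3,:3]=Ro.from_quat(np.roll(s['tool_rot'],-1)).as_matrix();T[:3,3]=s['eef_pos']
    return p,np.linalg.inv(T@p['mount'])
def pj(p,E,P):
    return cv2.projectPoints(np.asarray(P,float),cv2.Rodrigues(E[:3,:3])[0],E[:3,3],p['camera_matrix'],p['dist'])[0][:,0]
def sil(p,E,P):
    m=np.zeros((800,1280),np.uint8); q=pj(p,E,P)*2+.5
    cv2.fillConvexPoly(m,cv2.convexHull(np.round(q*16).astype(np.int32)),1,shift=4); return m>0
def fit(views,pts,x0,step):
    """views: [(p,E,mask)]; pts(x)->3D points whose hull is the outline; returns best x and IoU"""
    big=[(p,E,cv2.resize(m.astype(np.uint8),(1280,800),interpolation=0)>0) for p,E,m in views]
    def f(x):
        return sum(1-(lambda s:(s&m).sum()/((s|m).sum()+1))(sil(p,E,pts(x))) for p,E,m in big)/len(big)
    x0=np.array(x0,float);S=np.vstack([x0]+[x0+np.eye(len(x0))[i]*step[i] for i in range(len(x0))])
    r=minimize(f,x0,method='Nelder-Mead',options=dict(initial_simplex=S,xatol=.05,fatol=1e-5)); return r.x,1-r.fun
def meterpts(x):
    P=np.array([[0,s*100,z] for s in(-1,1) for z in(0,30)]+[[160,s*100,z] for s in(-1,1) for z in(0,75)],float)
    c,s=np.cos(x[2]/100),np.sin(x[2]/100)   # x[2] in 0.01 rad
    return P@np.array([[c,s,0],[-s,c,0],[0,0,1]])+[x[0],x[1],0]
E
python3 - <<'E'
from h import *
import pickle
np.set_printoptions(precision=2,suppress=True)
ims,M=pickle.load(open('m.pkl','rb'))
V=[]
for c in('top','scene'):
    g=M[c,'meter'][0][1]; p=ctrl.camera_params(c)
    b=cv2.dilate(g.astype(np.uint8),np.ones((15,15)))
    d=((ims[c].max(2)<75)&(b>0)).astype(np.uint8)
    d=cv2.morphologyEx(d,cv2.MORPH_CLOSE,np.ones((9,9)))
    n,l,st,_=cv2.connectedComponentsWithStats(d); k=1+st[1:,4].argmax(); d=l==k
    h,_=cv2.findContours(d.astype(np.uint8),0,1); dd=np.zeros(d.shape,np.uint8); cv2.drawContours(dd,h,-1,1,-1)
    print(c,g.sum(),dd.sum())
    V.append((p,p['extrinsics'],dd>0))
for vs in([V[0]],[V[1]],V): print(fit(vs,meterpts,[689,172,16],[8,8,5]))
E
```

```text
top 3023 3061
scene 10392 10422
(array([689.56, 173.68,  17.36]), np.float64(0.9538329564064572))
(array([691.69, 176.24,  14.97]), np.float64(0.9602727062629998))
(array([691.36, 175.87,  15.39]), np.float64(0.9556981284152041))
```

Request:
step_arm([
  [0,0,0,-0.08,1],
  [0,0,0,-0.08,1],
  [0,0,0,-0.08,1],
  [0,0,0,-0.08,1],
  [0,0,0,-0.08,1],
  [0,0,0,-0.08,1],
  [0,0,0,-0.08,1],
  [0,0,0,-0.08,1],
  [0,0,0,-0.08,1],
  [0,0,0,-0.08,1],
  [0,0,0,-0.08,1],
  [0,0,0,0,1],
], newtons=15)

```text
clock: 2.9
eef_pos: [181.3, -545.7, 213.5]
tool_rot: [0.0, 0.661, 0.751, -0.0]
wrist_force: [-0.6, -0.3, 0.7]
finger_gap: 94.3
finger_force: 0.0
```

Request:
step_arm([
  [0.51,0.55,-0.06,0,1],
  [0.51,0.55,-0.06,0,1],
  [0.51,0.55,-0.06,0,1],
  [0.51,0.55,-0.06,0,1],
  [0.51,0.55,-0.06,0,1],
  [0.51,0.55,-0.06,0,1],
  [0.51,0.55,-0.06,0,1],
  [0.51,0.55,-0.06,0,1],
  [0.51,0.55,-0.06,0,1],
  [0.51,0.55,-0.06,0,1],
  [0.51,0.55,-0.06,0,1],
  [0.51,0.55,-0.06,0,1],
])

```text
clock: 3.9
eef_pos: [471.5, -199.3, 249.9]
tool_rot: [0.0, 0.663, 0.749, 0.0]
wrist_force: [-0.3, -0.5, -0.7]
finger_gap: 93.8
finger_force: 0.0
```

Request:
step_arm([
  [0,0,0,0,1],
  [0,0,0,0,1],
])

```text
clock: 4.07
eef_pos: [471.5, -199.6, 249.6]
tool_rot: [0.0, 0.661, 0.75, -0.0]
wrist_force: [-0.7, -1.0, 0.0]
finger_gap: 94.0
finger_force: 0.0
```

```bash
cat >> h.py <<'E'
def cyl(rs):   # [(r,z)...] -> pts fn around (x,y)
    a=np.linspace(0,2*np.pi,48,endpoint=False)
    P=np.vstack([np.c_[r*np.cos(a),r*np.sin(a),0*a+z] for r,z in rs])
    return lambda x:P+[x[0],x[1],0]
MOD=dict(cup_c=cyl([(29,0),(31,70)]),cover_c=cyl([(36,0),(36,5),(9,36)]),bottle_c=cyl([(26,0),(26,70),(10,100)]),jar_c=cyl([(31,0),(31,60)]),vial_c=cyl([(15,0),(16,45),(16,60)]),plate=cyl([(62,50)]))
def wray(px,z,s):
    p,E=wcam(s);u=cv2.undistortPoints(np.array([[px]],float),p['camera_matrix'],p['dist'])[0,0]
    R,t=E[:3,:3],E[:3,3];c=-R.T@t;d=R.T@np.array([u[0],u[1],1.]);return c+d*(z-c[2])/d[2]
def wlook(names,fn=None):
    s=ctrl.get_state();im=snap('wrist',fn);p,E=wcam(s)
    print('tcp',s['eef_pos'])
    for n in names:
        for r in ctrl.spot_point(n,'wrist')[:5]:
            if r['conf']>.3:
                px=np.array(r['at'])*[640,400];print(n,'spot',round(r['conf'],2),px,wray(px,Z[n],s)[:2])
        if n in MOD and n!='plate':
            for r in ctrl.masks_of(n,'wrist')[:5]:
                if r['conf']<.3: continue
                px=np.array(r['at'])*[640,400];g=r['region'];ys,xs=np.where(g)
                x,q=fit([(p,E,g)],MOD[n],wray(px,Z[n],s)[:2],[10,10])
                print(n,'fit',round(r['conf'],2),px,x,'IoU',round(q,3),'edge' if min(xs.min(),ys.min(),639-xs.max(),399-ys.max())<2 else '', im[g].mean(0).astype(int))
    return s,im
def go(x,y,z,s=None):
    s=s or ctrl.get_state();p,E=wcam(s);from scipy.spatial.transform import Rotation as Ro
    R=Ro.from_quat(np.roll(s['tool_rot'],-1)).as_matrix();d=R.T@(np.array([x,y,z])-s['eef_pos'])
    print('delta units',np.round(d/50,3),'rows>=',np.ceil(np.linalg.norm(d)/41))
E
python3 - <<'E'
from h import *
np.set_printoptions(precision=1,suppress=True)
s,im=wlook(['plate','cover_c','vial_c','bottle_c'],'w1.png')
E
```

```text
tcp [ 471.5 -199.6  249.6]
plate spot 0.89 [438.2 182.6] [ 599.2 -183.1]
plate spot 0.55 [370.3 356.6] [ 560.3 -417.5]
cover_c spot 0.85 [119.8 269.8] [ 224.5 -353. ]
cover_c spot 0.75 [179.  132.6] [ 297.5 -167.5]
cover_c spot 0.6 [304.  258.1] [ 460.3 -306.6]
cover_c fit 0.95 [306.2 255.5] [ 464.9 -308. ] IoU 0.974  [ 45  85 184]
cover_c fit 0.92 [217.1 228.6] [ 347.1 -296. ] IoU 0.582  [212 210 202]
cover_c fit 0.76 [229.3 305.4] [ 375.8 -427.1] IoU 0.079  [186 104 129]
cover_c fit 0.68 [128.5 259.9] [ 226.1 -350.8] IoU 0.843  [ 36  72 167]
cover_c fit 0.65 [183.3 126.2] [ 300.1 -166.1] IoU 0.97  [223 142 167]
vial_c spot 0.81 [289.2 143.7] [ 427.8 -163.1]
vial_c fit 0.66 [291.6 146.9] [ 429.6 -165.4] IoU 0.912  [233 234 228]
bottle_c fit 0.81 [343.9  10.7] [472.6  -2.8] IoU 0.981 edge [207 208 199]
```

View pics/w1.png

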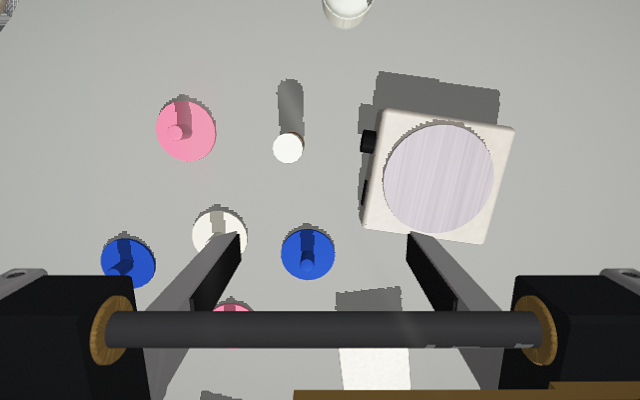

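The wrist view shows the plate at (438,178), the vial at (288,148), and the white cover at (220,235), partly behind a finger. Next I fit the plate outline and move over the cup.

```bash
python3 - <<'E'
from h import *
np.set_printoptions(precision=1,suppress=True)
s=ctrl.get_state();p,E=wcam(s)
im=cv2.imread('pics/w1.png')[:,:,::-1].astype(int)
g=((im[:,:,2]-im[:,:,1]>3)&(im[:,:,0]>150)).astype(np.uint8)
g[:100]=0;g[:,:370]=0;g[250:]=0
g=cv2.morphologyEx(cv2.morphologyEx(g,cv2.MORPH_OPEN,np.ones((3,3))),cv2.MORPH_CLOSE,np.ones((15,15)))
print(g.sum(),fit([(p,E,g>0)],MOD['plate'],[600,-180],[8,8]), fit([(p,E,g>0)],lambda x:cyl([(x[2],50)])(x),[600,-180,62],[8,8,3]))
# top view
im=ctrl.camera('top').astype(int);p=ctrl.camera_params('top')
go(337,301-0,200)
E
```

```text
9320 (array([ 597.1, -183.9]), np.float64(0.9714397394136808)) (array([ 596.8, -183.7,   61.1]), np.float64(0.990811720398515))
delta units [10.3 -1.4  1. ] rows>= 13.0
```

Request:
step_arm([
  [0.8,-0.11,0.05,0,1],
  [0.8,-0.11,0.05,0,1],
  [0.8,-0.11,0.05,0,1],
  [0.8,-0.11,0.05,0,1],
  [0.8,-0.11,0.05,0,1],
  [0.8,-0.11,0.05,0,1],
  [0.8,-0.11,0.05,0,1],
  [0.8,-0.11,0.05,0,1],
  [0.8,-0.11,0.05,0,1],
  [0.8,-0.11,0.05,0,1],
  [0.8,-0.11,0.05,0,1],
  [0,0,0,0,1],
])

```text
clock: 5.52
eef_pos: [353.1, 234.0, 221.7]
tool_rot: [-0.002, 0.659, 0.752, 0.001]
wrist_force: [0.6, -0.7, -0.5]
finger_gap: 94.0
finger_force: 0.0
```

```bash
python3 - <<'E'
from h import *
np.set_printoptions(precision=1,suppress=True)
s,im=wlook(['cup_c','jar_c','meter'],'w2.png')
E
```

```text
tcp [353.1 234.  221.7]
cup_c spot 0.7 [311.9 119.5] [332.4 301.6]
cup_c fit 0.73 [314.7 117.8] [333.  304.5] IoU 0.982  [171 169 159]
jar_c spot 0.94 [377.6 254.6] [426.1 161.1]
jar_c fit 0.55 [379. 252.] [422.8 166.1] IoU 0.894  [184 179 170]
meter spot 0.65 [586.4 262. ] [696.3 173.7]
```

View pics/w2.png

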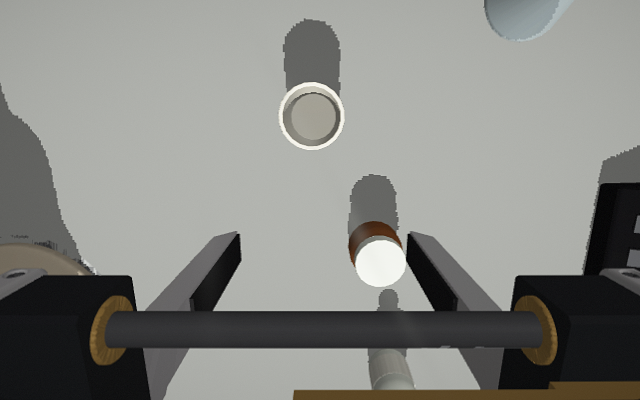

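The wrist view shows the cup rim at (312,116), clear of its neighbours, with the jar at (379,258).

```bash
python3 - <<'E'
from h import *
go(333,304,130);go(333,304,36)
E
```

```text
delta units [ 1.592 -0.276  1.839] rows>= 3.0
delta units [ 1.593 -0.276  3.719] rows>= 5.0
```

Request:
step_arm([
  [0.53,-0.09,0.6,0,1],
  [0.53,-0.09,0.6,0,1],
  [0.53,-0.09,0.6,0,1],
  [0,0,0.4,0,1],
  [0,0,0.4,0,1],
  [0,0,0.4,0,1],
  [0,0,0.4,0,1],
  [0,0,0.32,0,1],
  [0,0,0,0,1],
  [0,0,0,0,0.5],
  [0,0,0,0,0.5],
  [0,0,0,0,0.5],
])

```text
clock: 6.82
eef_pos: [333.8, 305.4, 37.1]
tool_rot: [0.0, 0.662, 0.749, 0.001]
wrist_force: [0.7, 0.2, 0.6]
finger_gap: 77.3
finger_force: 0.0
```

Request:
step_arm([
  [0,0,0,0,0.5],
  [0,0,0,0,0.5],
  [0,0,0,0,0.5],
  [0,0,0,0,0.5],
  [0,0,0,0,0.5],
])

```text
clock: 7.23
eef_pos: [332.6, 305.5, 36.6]
tool_rot: [0.0, 0.661, 0.75, 0.0]
wrist_force: [-1.1, -0.6, 5.6]
finger_gap: 61.3
finger_force: 15.9
```

Request:
step_arm([
  [0,0,-0.8,0,0.5],
  [0,0,-0.8,0,0.5],
  [0,0,-0.8,0,0.5],
  [0,0,-0.6,0,0.5],
])

```text
clock: 7.57
eef_pos: [332.8, 305.6, 188.7]
tool_rot: [0.0, 0.661, 0.75, 0.001]
wrist_force: [0.7, 1.1, -2.7]
finger_gap: 60.5
finger_force: 15.7
```

```bash
python3 - <<'E'
from h import *
print(ctrl.get_state()['finger_gap'])
go(597,-184,185)
E
```

```text
60.494020415653
delta units [-10.377   4.019   0.073] rows>= 14.0
```

Request:
step_arm([
  [-0.76,0.23,0,0,0.5],
  [-0.76,0.23,0,0,0.5],
  [-0.76,0.23,0,0,0.5],
  [-0.76,0.23,0,0,0.5],
  [-0.76,0.23,0,0,0.5],
  [-0.76,0.23,0,0,0.5],
  [-0.76,0.23,0,0,0.5],
  [-0.76,0.23,0,0,0.5],
  [-0.76,0.23,0,0,0.5],
  [-0.76,0.23,0,0,0.5],
  [-0.76,0.23,0,0,0.5],
  [-0.76,0.23,0,0,0.5],
])

```text
clock: 8.57
eef_pos: [526.2, -131.7, 185.4]
tool_rot: [-0.0, 0.662, 0.75, -0.0]
wrist_force: [-0.3, -0.6, -1.4]
finger_gap: 60.6
finger_force: 14.9
```

Request:
step_arm([
  [-0.76,0.23,0,0,0.5],
  [-0.76,0.23,0,0,0.5],
  [-0.76,0.23,0,0,0.5],
  [-0.76,0.23,0,0,0.5],
  [0,0,0,0,0.5],
  [0,0,0,0,0.5],
])

```text
clock: 9.07
eef_pos: [590.8, -276.9, 184.2]
tool_rot: [-0.001, 0.662, 0.749, -0.0]
wrist_force: [-0.7, 1.4, -1.5]
finger_gap: 60.1
finger_force: 15.0
```

```bash
python3 - <<'E'
from h import *
np.set_printoptions(precision=1,suppress=True)
s,im=wlook(['plate','cup_c'],'w3.png');p,E=wcam(s);im=im.astype(int)
g=((im[:,:,2]-im[:,:,1]>3)&(im[:,:,0]>150)).astype(np.uint8)
g=cv2.morphologyEx(cv2.morphologyEx(g,cv2.MORPH_OPEN,np.ones((3,3))),cv2.MORPH_CLOSE,np.ones((15,15)))
n,l,st,_=cv2.connectedComponentsWithStats(g);k=1+st[1:,4].argmax();g=l==k;print(st[k])
x,q=fit([(p,E,g)],lambda x:cyl([(x[2],50)])(x),[600,-180,62],[8,8,3]);print(x,q)
print(s['finger_gap']);go(x[0],x[1],110)
E
```

```text
tcp [ 590.8 -276.9  184.2]
plate spot 0.71 [344.1  94.6] [ 597.6 -184.7]
cup_c spot 0.6 [320.7 260.4] [ 596.7 -347.4]
cup_c fit 0.83 [323.7 266.5] [ 601.8 -351.4] IoU 0.359  [154 152 142]
cup_c fit 0.55 [ 90.9 175.1] [ 392.6 -280.6] IoU 0.584  [220 218 210]
[ 275   16  142  146 9755]
[ 598.8 -181.3   61. ] 0.5795332136445243
60.089381324802716
delta units [1.8 0.4 1.5] rows>= 3.0
```

View pics/w3.png

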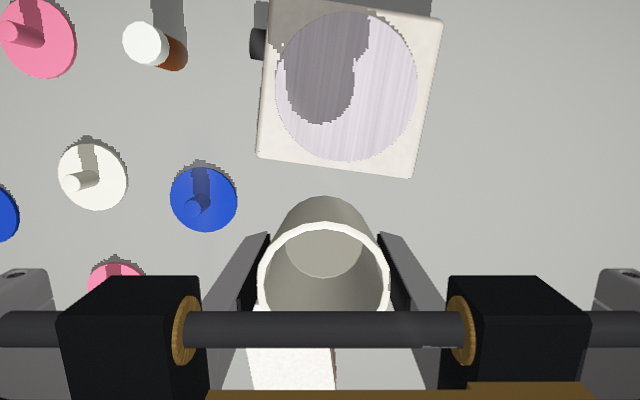

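The lit plate outline spans columns 275–417 and rows 10–162, with its upper left in shadow. The held cup's rim runs from (258,285) to (389,283) with its top at (323,222).

```bash
python3 - <<'E'
from h import *
np.set_printoptions(precision=1,suppress=True)
s=ctrl.get_state();p,E=wcam(s);im=cv2.imread('pics/w3.png')[:,:,::-1].astype(int)
g=((im[:,:,2]-im[:,:,1]>3)&(im[:,:,0]>150)).astype(np.uint8)
g=cv2.morphologyEx(g,cv2.MORPH_OPEN,np.ones((3,3)))
n,l,st,_=cv2.connectedComponentsWithStats(g);k=1+st[1:,4].argmax();g=(l==k).astype(np.uint8)
h=cv2.convexHull(np.argwhere(g)[:,::-1].astype(np.int32));m=np.zeros((400,640),np.uint8);cv2.fillConvexPoly(m,h,1)
x,q=fit([(p,E,m>0)],lambda x:cyl([(x[2],50)])(x),[600,-180,62],[8,8,3]);print(x,q)
# rim of held cup for tool-x offsets
from scipy.spatial.transform import Rotation as Ro
R=Ro.from_quat(np.roll(s['tool_rot'],-1)).as_matrix()
for d in(-4,-2,0,2,4):
    c=s['eef_pos']+R@np.array([d,0,0]);a=np.linspace(0,6.28,90)
    q=pj(p,E,np.c_[c[0]+31*np.cos(a),c[1]+31*np.sin(a),0*a+c[2]+70-36.6]);print(d,q.min(0),q.max(0),q[q[:,0].argmin()],q[q[:,0].argmax()])
E
```

```text
[ 598.1 -178.4   61.1] 0.91517930734763
-4 [255.  225.1] [391.9 349.1] [255. 289.] [391.9 289.3]
-2 [254.7 220.7] [392.1 345.5] [254.7 285. ] [392.1 280.9]
0 [254.5 216.2] [392.4 341.9] [254.5 280.9] [392.4 276.8]
2 [254.3 211.7] [392.6 338.2] [254.3 276.9] [392.6 272.7]
4 [254.  207.2] [392.8 334.5] [254.  272.8] [392.8 268.6]
```

```bash
python3 - <<'E'
from h import *
np.set_printoptions(precision=1,suppress=True)
s=ctrl.get_state();p,E=wcam(s);im=cv2.imread('pics/w3.png')[:,:,::-1].astype(int)
g=((im[:,:,2]-im[:,:,1]>3)&(im[:,:,0]>130)).astype(np.uint8)
g=cv2.morphologyEx(g,cv2.MORPH_OPEN,np.ones((3,3)))
n,l,st,_=cv2.connectedComponentsWithStats(g);k=1+st[1:,4].argmax();g=l==k
pts=[]
for r in range(20,155,3):
    c=np.where(g[r])[0]; pts.append((c.max()+.5,r))
    if r>125: pts.append((c.min()-.5,r))
for c in range(325,385,3): pts.append((c,np.where(g[:,c])[0].max()+.5))
W=np.array([wray(q,50,s)[:2] for q in pts])
f=lambda v:np.hypot(W[:,0]-v[0],W[:,1]-v[1])-v[2]
r=least_squares(f,[598,-182,62],loss='soft_l1');print(r.x,np.abs(f(r.x)).mean(),np.abs(f(r.x)).max())
r=least_squares(lambda v:np.hypot(W[:,0]-v[0],W[:,1]-v[1])-62,[598,-182],loss='soft_l1');print(r.x)
# rim pixels
crop=im[200:345,230:420].astype(np.uint8);cv2.imwrite('pics/w3c.png',cv2.resize(crop[:,:,::-1],None,fx=4,fy=4))
E
```

```text
[ 597.5 -177.4   61.6] 0.26401930975290844 1.3775816917152355
[ 597.2 -177.2]
```

View pics/w3c.png

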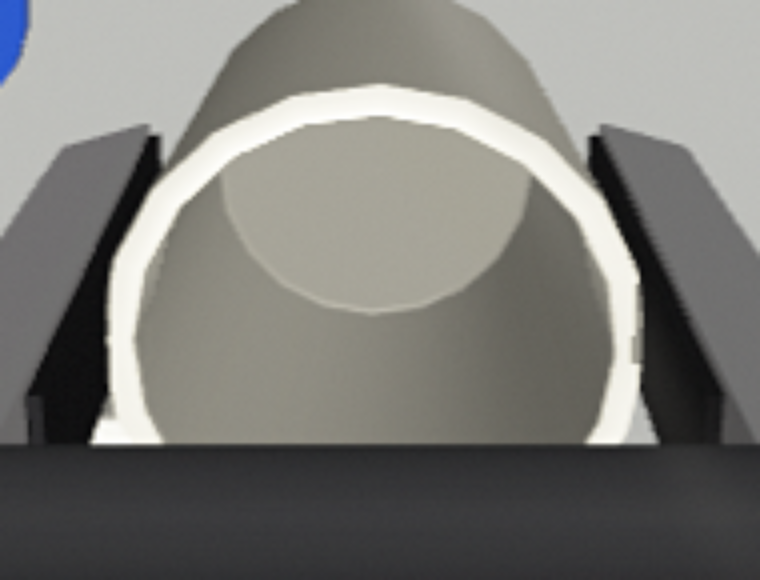

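The crop shows the rim intact: its left extreme is at col ≈257, its right at ≈390, and its top at row ≈221.

```bash
cat >> h.py <<'E'
def platefit(im,s,zlit=130):
    im=im.astype(int);g=((im[:,:,2]-im[:,:,1]>3)&(im[:,:,0]>zlit)).astype(np.uint8)
    g=cv2.morphologyEx(g,cv2.MORPH_OPEN,np.ones((3,3)))
    n,l,st,_=cv2.connectedComponentsWithStats(g);k=1+st[1:,4].argmax()
    c,_=cv2.findContours((l==k).astype(np.uint8),0,cv2.CHAIN_APPROX_NONE)
    W=np.array([wray(q,50,s)[:2] for q in c[0][:,0]])
    f=lambda v:np.hypot(W[:,0]-v[0],W[:,1]-v[1])-v[2]
    r=least_squares(f,[*W.mean(0),62],loss='cauchy',f_scale=.5);return r.x,np.median(np.abs(f(r.x)))
E
python3 - <<'E'
from h import *
np.set_printoptions(precision=2,suppress=True)
for i in range(3):
    s=ctrl.get_state();im=ctrl.camera('wrist')
    print(s['clock'],s['eef_pos'],s['tool_rot'],platefit(im,s))
E
```

```text
9.2667 [ 590.12 -273.47  185.83] [-0.    0.66  0.75  0.  ] (array([ 598.39, -181.08,   60.8 ]), np.float64(0.23775754732663046))
9.3167 [ 590.25 -273.46  186.14] [-0.    0.66  0.75  0.  ] (array([ 598.39, -181.1 ,   60.78]), np.float64(0.2509632343084185))
9.3667 [ 590.4  -273.6   186.34] [-0.    0.66  0.75  0.  ] (array([ 598.44, -181.11,   60.79]), np.float64(0.258253374398123))
```

```bash
python3 - <<'E'
from h import *
go(598,-180,105)
E
```

```text
delta units [1.842 0.383 1.629] rows>= 4.0
```

Request:
step_arm([
  [0.46,0.1,0,0,0.5],
  [0.46,0.1,0,0,0.5],
  [0.46,0.09,0,0,0.5],
  [0.46,0.09,0.4,0,0.5],
  [0,0,0.4,0,0.5],
  [0,0,0.4,0,0.5],
  [0,0,0.4,0,0.5],
  [0,0,0,0,0.5],
  [0,0,0,0,0.5],
  [0,0,0,0,0.5],
  [0,0,0,0,0.5],
])

```text
clock: 10.33
eef_pos: [599.3, -181.8, 107.8]
tool_rot: [0.002, 0.662, 0.75, 0.001]
wrist_force: [-0.9, -0.9, -1.6]
finger_gap: 59.9
finger_force: 15.0
```

```bash
python3 - <<'E'
from h import *
go(598,-180,89);s=ctrl.get_state();print(s['eef_pos'],s['wrist_force'],s['finger_gap'])
E
```

```text
delta units [ 0.039 -0.021  0.376] rows>= 1.0
[ 599.25216512 -181.78822826  107.79359886] [-0.9410481  -0.9426049  -1.60831277] 59.8971905667659
```

Request:
step_arm([
  [0,0,0.15,0,0.5],
  [0,0,0.15,0,0.5],
  [0,0,0.06,0,0.5],
  [0,0,0.03,0,0.5],
  [0,0,0,0,0.5],
  [0,0,0,0,0.5],
  [0,0,0,0,0.5],
])

```text
clock: 10.92
eef_pos: [598.2, -182.2, 87.1]
tool_rot: [0.001, 0.662, 0.75, -0.0]
wrist_force: [-1.8, -1.9, 5.1]
finger_gap: 59.7
finger_force: 15.0
```

Request:
step_arm([
  [0,0,0,0,0.9],
  [0,0,0,0,0.9],
  [0,0,0,0,0.9],
  [0,0,-0.3,0,0.9],
  [0,0,-0.6,0,0.9],
  [0,0,-0.7,0,0.9],
  [0,0,-0.7,0,0.9],
  [-0.5,-0.2,-0.5,0,0.9],
  [-0.8,-0.2,0,0,0.9],
  [-0.8,-0.2,0,0,0.9],
  [0,0,0,0,0.9],
  [0,0,0,0,0.9],
])

```text
clock: 11.92
eef_pos: [581.0, -290.9, 225.6]
tool_rot: [-0.001, 0.663, 0.749, 0.0]
wrist_force: [0.8, 1.1, -0.4]
finger_gap: 84.3
finger_force: 0.0
```

```bash
python3 - <<'E'
from h import *
np.set_printoptions(precision=1,suppress=True)
for i in range(3): ctrl.camera('wrist')
s=ctrl.get_state();im=snap('wrist','w4.png');p,E=wcam(s)
print(s['eef_pos']);print(platefit(im,s),platefit(im,s,150))
for r in ctrl.masks_of('cup_c','wrist'):
    print(r['conf'],np.array(r['at'])*[640,400],fit([(p,E,r['region'])],cyl([(29,50),(31,120)]),[598,-182],[8,8]))
for r in ctrl.spot_point('cup_c','wrist')[:2]: print(wray(np.array(r['at'])*[640,400],85,s))
for n in ('cover_c',):
  for r in ctrl.masks_of(n,'wrist'):
    g=r['region'];print(n,r['conf'],np.array(r['at'])*[640,400],im[g].mean(0),fit([(p,E,g)],MOD[n],wray(np.array(r['at'])*[640,400],5,s)[:2],[8,8]))
E
```

```text
[ 581.5 -287.9  225.9]
(array([ 598.4, -181.1,   60.8]), np.float64(0.5299974109453132)) (array([ 598.4, -181.1,   60.8]), np.float64(0.5299972958310448))
0.96 [361.4  80.7] (array([ 598.9, -185.7]), np.float64(0.9578542263106021))
0.31 [122.9 163.4] (array([ 598., -182.]), np.float64(0.0))
[ 597.3 -186.1   85. ]
cover_c 0.98 [78.3 31.9] [210.3 120.  147.1] (array([ 299.3, -166.2]), np.float64(0.9679833169774289))
cover_c 0.89 [ 20.8 193.9] [ 33.1  67.4 158.7] (array([ 225.7, -350.9]), np.float64(0.9676569455800854))
cover_c 0.89 [223.3 184.5] [ 50.6  84.  176.2] (array([ 464.7, -306.9]), np.float64(0.9734960033655868))
cover_c 0.79 [144.3 263.6] [207.8 120.  147.3] (array([ 370.6, -428.4]), np.float64(0.7739712345185777))
cover_c 0.66 [124.  159.8] [215.8 214.1 205.1] (array([ 346.7, -296.5]), np.float64(0.9744139849026618))
```

View pics/w4.png

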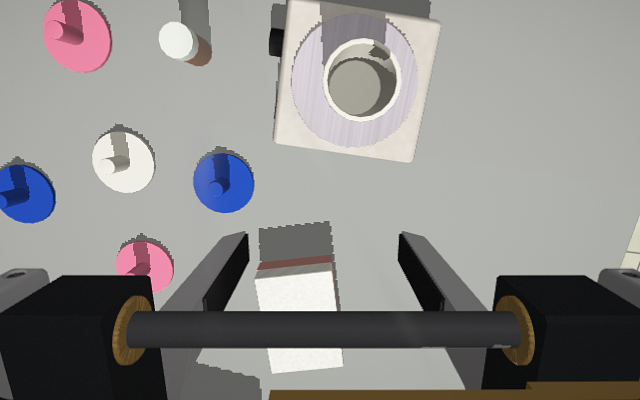

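The cup stands on the plate: its rim spans cols 323–402, rows 38–122, and the plate spans cols 291–418 with its bottom at row 148. The white cover is at (124,160).

```bash
python3 - <<'E'
from h import *
np.set_printoptions(precision=1,suppress=True)
s=ctrl.get_state();im=cv2.imread('pics/w4.png')[:,:,::-1].astype(int);p,E=wcam(s)
def bb(r,z,x,y):
    q=pj(p,E,cyl([(r,z)])([x,y]));return q.min(0),q.max(0)
for y in(-179,-182,-185): print(y,'plate',bb(62,50,598,y),'rim',bb(31,120,598,y))
# bright rim: r,g > 228 and b lower
g=(im.min(2)>215)&(im[:,:,0]-im[:,:,2]>=5);g[:25]=0;g[135:]=0;g[:,:315]=0;g[:,410:]=0
ys,xs=np.where(g);print('rim px',xs.min(),xs.max(),ys.min(),ys.max(),g.sum())
d=(im[:,:,2]-im[:,:,1]>3);d[:,:280]=0;d[:,430:]=0;d[160:]=0
ys,xs=np.where(cv2.morphologyEx(d.astype(np.uint8),cv2.MORPH_OPEN,np.ones((3,3))));print('plate px',xs.min(),xs.max(),ys.min(),ys.max())
print(im[30:46,362]); print(im[114:128,362])
E
```

```text
-179 plate (array([290.1,  10.1]), array([417.3, 144.9])) rim (array([321.6,  27.5]), array([401.8, 112.8]))
-182 plate (array([289.8,  13.7]), array([416.7, 147.8])) rim (array([321.2,  31.8]), array([401.1, 116.6]))
-185 plate (array([289.4,  17.2]), array([416.1, 150.7])) rim (array([320.7,  36.1]), array([400.4, 120.5]))
rim px 323 408 39 134 885
plate px 292 416 15 146
[[127 122 127]
 [128 123 127]
 [128 123 128]
 [129 123 128]
 [127 123 127]
 [127 123 127]
 [126 122 127]
 [109 105 110]
 [222 219 206]
 [240 238 230]
 [241 240 232]
 [243 242 234]
 [246 245 237]
 [217 214 201]
 [198 196 182]
 [200 198 184]]
[[119 117 108]
 [120 120 109]
 [130 128 118]
 [243 242 233]
 [246 245 238]
 [244 242 235]
 [248 248 240]
 [227 224 220]
 [217 210 218]
 [218 211 217]
 [220 212 218]
 [219 211 217]
 [219 212 218]
 [218 211 218]]
```

```bash
python3 - <<'E'
from h import *
np.set_printoptions(precision=1,suppress=True)
out=[]
for c in('top','scene'):
    im=ctrl.camera(c);im[0,0]=0
    q=proj(c,[[598,-182,60]])[0].astype(int);out.append(cv2.resize(im[q[1]-40:q[1]+40,q[0]-50:q[0]+50,::-1],None,fx=4,fy=4,interpolation=cv2.INTER_CUBIC));print(c,q-[50,40])
    for y in(-178,-182,-186):
        f=lambda r,z:(lambda a:(a.min(0),a.max(0)))(proj(c,cyl([(r,z)])([598,y])))
        print(c,y,'plate',f(62,50),'rim',f(31,120))
cv2.imwrite('pics/ts.png',np.hstack(out))
E
```

```text
top [328 110]
top -178 plate (array([358.3, 133. ]), array([395.9, 170. ])) rim (array([369.8, 137.1]), array([389.7, 156.6]))
top -182 plate (array([359.5, 133. ]), array([397.2, 170. ])) rim (array([371.1, 137.1]), array([391. , 156.6]))
top -186 plate (array([360.8, 133. ]), array([398.4, 170. ])) rim (array([372.4, 137.1]), array([392.3, 156.6]))
scene [178 180]
scene -178 plate (array([202.4, 209. ]), array([258.7, 241.7])) rim (array([211.8, 190.4]), array([241.2, 205.7]))
scene -182 plate (array([200.7, 208.8]), array([257. , 241.4])) rim (array([210.1, 190.2]), array([239.5, 205.5]))
scene -186 plate (array([199.1, 208.6]), array([255.3, 241.1])) rim (array([208.3, 190. ]), array([237.7, 205.2]))
```

View pics/ts.png

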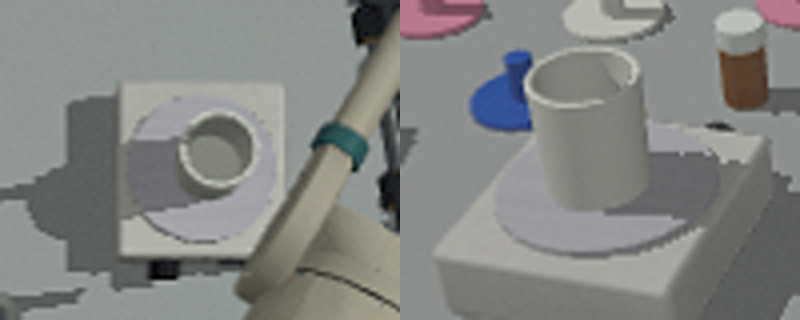

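The cup sits about 4–5 mm towards −y of the plate's centre in all three cameras, so I regrasp it and shift it.

Request:
step_arm([
  [0.7,0.2,0,0,0.9],
  [0.7,0.2,0,0,0.9],
  [0.7,0.2,0.4,0,0.9],
  [0,0,0.6,0,0.9],
  [0,0,0.6,0,0.9],
  [0,0,0.6,0,0.9],
  [0,0,0.5,0,0.9],
  [0,0,0,0,0.9],
  [0,0,0,0,0.9],
  [0,0,0,0,0.5],
  [0,0,0,0,0.5],
  [0,0,0,0,0.5],
])

```text
clock: 13.37
eef_pos: [599.5, -182.0, 93.6]
tool_rot: [0.002, 0.662, 0.75, 0.001]
wrist_force: [0.9, 1.7, -0.3]
finger_gap: 67.8
finger_force: 0.0
```

Request:
step_arm([
  [0,0,0,0,0.5],
  [0,0,0,0,0.5],
  [0,0,0,0,0.5],
  [0,0,-0.12,0,0.5],
  [0,0,-0.04,0,0.5],
  [0.09,0.02,0,0,0.5],
  [0,0,0,0,0.5],
  [0,0,0.06,0,0.5],
  [0,0,0.05,0,0.5],
  [0,0,0.05,0,0.5],
  [0,0,0,0,0.5],
  [0,0,0,0,0.5],
])

```text
clock: 14.37
eef_pos: [597.6, -176.6, 92.4]
tool_rot: [-0.001, 0.662, 0.75, -0.0]
wrist_force: [-3.4, 1.5, 7.0]
finger_gap: 60.2
finger_force: 15.0
```

Request:
step_arm([
  [0,0,0,0,0.9],
  [0,0,0,0,0.9],
  [0,0,0,0,0.9],
  [0,0,-0.3,0,0.9],
  [0,0,-0.6,0,0.9],
  [0,0,-0.7,0,0.9],
  [0,0,-0.7,0,0.9],
  [-0.6,-0.2,-0.5,0,0.9],
  [-0.8,-0.2,0,0,0.9],
  [-0.8,-0.2,0,0,0.9],
  [0,0,0,0,0.9],
  [0,0,0,0,0.9],
])

```text
clock: 15.37
eef_pos: [582.1, -291.7, 230.7]
tool_rot: [-0.0, 0.663, 0.749, -0.0]
wrist_force: [0.1, 0.2, 0.0]
finger_gap: 84.5
finger_force: 0.0
```

```bash
python3 - <<'E'
from h import *
np.set_printoptions(precision=1,suppress=True)
for i in range(4): ctrl.camera('wrist')
s=ctrl.get_state();im=snap('wrist').astype(int);p,E=wcam(s);print(s['eef_pos'])
for y in(-178,-182,-186):
    f=lambda r,z:(lambda a:(a.min(0),a.max(0)))(pj(p,E,cyl([(r,z)])([598,y])));print(y,f(62,50),f(31,120))
r=ctrl.masks_of('cup_c','wrist')[0];ys,xs=np.where(r['region']);print(r['conf'],fit([(p,E,r['region'])],cyl([(29,50),(31,120)]),[598,-182],[8,8]))
d=(im[:,:,2]-im[:,:,1]>3);d[:,:260]=0;d[:,450:]=0;d[180:]=0
d=cv2.morphologyEx(d.astype(np.uint8),cv2.MORPH_OPEN,np.ones((3,3)));n,l,st,_=cv2.connectedComponentsWithStats(d);d=l==1+st[1:,4].argmax()
ys,xs=np.where(d);print('plate',xs.min(),xs.max(),ys.min(),ys.max());
h=np.zeros((400,640),np.uint8);cv2.fillConvexPoly(h,cv2.convexHull(np.argwhere(d)[:,::-1].astype(np.int32)),1)
g=((im.min(2)>222)&(h>0)).astype(np.uint8);h=cv2.erode(h,np.ones((9,9)));g&=h
ys,xs=np.where(g);print('rim',np.percentile(xs,[0,.5,99.5,100]),np.percentile(ys,[0,.5,99.5,100]))
E
```

```text
[ 582.6 -288.2  231.1]
-178 (array([289.8,  10.2]), array([415.4, 143.3])) (array([320.7,  27.2]), array([399.6, 111.2]))
-182 (array([289.4,  14.9]), array([414.6, 147.1])) (array([320.1,  32.9]), array([398.7, 116.2]))
-186 (array([289. ,  19.5]), array([413.8, 151. ])) (array([319.5,  38.5]), array([397.8, 121.2]))
0.79 (array([ 598.4, -180.1]), np.float64(0.9750821859069037))
plate 291 414 16 145
rim [322. 322. 398. 398.] [ 32.  32. 113. 113.]
```

```bash
python3 - <<'E'
from h import *
go(358,-385,215)
E
```

```text
delta units [-1.352 -4.704  0.328] rows>= 6.0
```

Request:
step_arm([
  [-0.22,-0.78,0.05,0,0.9],
  [-0.22,-0.78,0.05,0,0.9],
  [-0.22,-0.78,0.05,0,0.9],
  [-0.22,-0.78,0.05,0,0.9],
  [-0.22,-0.78,0.05,0,0.9],
  [-0.22,-0.78,0.05,0,0.9],
  [0,0,0,0,0.9],
  [0,0,0,0,0.9],
  [0,0,0,0,0.9],
  [0,0,0,0,0.9],
])

```text
clock: 16.5
eef_pos: [360.0, -383.7, 216.7]
tool_rot: [0.0, 0.661, 0.75, 0.0]
wrist_force: [-0.2, 0.8, 0.2]
finger_gap: 84.4
finger_force: 0.0
```

```bash
python3 - <<'E'
from h import *
np.set_printoptions(precision=1,suppress=True)
for i in range(3): ctrl.camera('wrist')
s,im=wlook(['cover_c'])
E
```

```text
tcp [ 359.9 -383.7  216.5]
cover_c spot 0.94 [320.5  99.3] [ 346.  -295.3]
cover_c spot 0.94 [426.6 130.4] [ 462.9 -312.6]
cover_c spot 0.85 [203.1 137.5] [ 225.3 -350.4]
cover_c spot 0.78 [327.4 223.1] [ 370.8 -429.4]
cover_c fit 0.86 [325.6 217.1] [ 371.4 -427.9] IoU 0.961  [227 141 170]
cover_c fit 0.79 [323.4 100.3] [ 347.3 -296.6] IoU 0.966  [236 235 227]
cover_c fit 0.66 [205.6 136.2] [ 227.  -350.4] IoU 0.978  [ 67  97 184]
cover_c fit 0.6 [426.9 128. ] [ 464.4 -307.3] IoU 0.954  [ 41  82 185]
```

```bash
python3 - <<'E'
from h import *
go(347,-296,18)
E
```

```text
delta units [ 1.777 -0.023  3.968] rows>= 6.0
```

Request:
step_arm([
  [0.6,-0.02,0.4,0,0.5],
  [0.6,0,0.5,0,0.5],
  [0.58,0,0.5,0,0.5],
  [0,0,0.6,0,0.5],
  [0,0,0.6,0,0.5],
  [0,0,0.6,0,0.5],
  [0,0,0.4,0,0.5],
  [0,0,0.2,0,0.5],
  [0,0,0.1,0,0.5],
  [0,0,0,0,0.5],
  [0,0,0,0,0.5],
  [0,0,0,0,0.5],
])

```text
clock: 17.8
eef_pos: [347.2, -296.9, 22.3]
tool_rot: [0.001, 0.661, 0.75, -0.0]
wrist_force: [-0.4, -0.3, 0.3]
finger_gap: 46.8
finger_force: 0.0
```

```bash
python3 - <<'E'
from h import *
np.set_printoptions(precision=1,suppress=True)
s=ctrl.get_state();print(s['eef_pos'],s['wrist_force'],s['finger_gap'])
go(347,-296,18);im=snap('wrist','w5.png')
E
```

```text
[ 347.2 -296.9   22.3] [-0.4 -0.3  0.3] 46.7716161282355
delta units [ 0.  -0.   0.1] rows>= 1.0
```

View pics/w5.png

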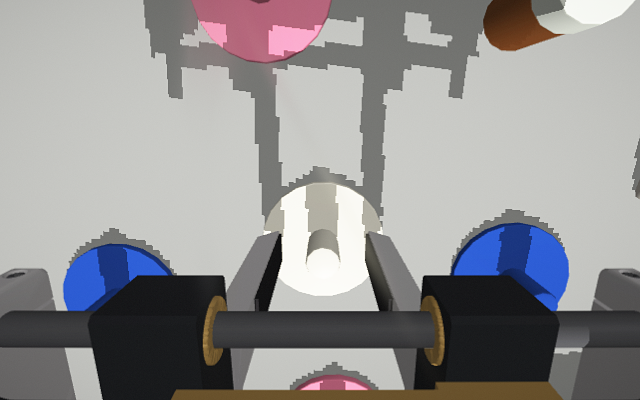

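The white cover's knob (320,250) stands between the open fingers, and the disc spans rows 183–296. Closing.

Request:
step_arm([
  [0,0,0.05,0,0.5],
  [0,0,0,0,0.5],
  [0,0,0,0,0.05],
  [0,0,0,0,0.05],
  [0,0,0,0,0.05],
  [0,0,0,0,0.05],
  [0,0,0,0,0.05],
  [0,0,0,0,0.05],
  [0,0,0,0,0.05],
  [0,0,0,0,0.05],
])

```text
clock: 18.68
eef_pos: [346.5, -296.2, 19.0]
tool_rot: [0.0, 0.662, 0.75, -0.0]
wrist_force: [-0.0, -0.7, 1.3]
finger_gap: 17.2
finger_force: 15.0
```

```bash
python3 - <<'E'
from h import *
np.set_printoptions(precision=1,suppress=True)
s=ctrl.get_state();p,E=wcam(s);print(s['eef_pos'],s['wrist_force'],s['finger_gap'])
im=snap('wrist').astype(int)
for d in(-4,-2,0,2):
    q=pj(p,E,cyl([(36,5)])([s['eef_pos'][0]-.127*d,s['eef_pos'][1]+.992*d]));k=pj(p,E,cyl([(9,36)])([s['eef_pos'][0]-.127*d,s['eef_pos'][1]+.992*d]));print(d,'disc',q.min(0),q.max(0),'knob',k.min(0),k.max(0))
c=im[175:305,318:323].mean(1).astype(int);c2=c.sum(1);print([(175+i,c2[i]) for i in range(1,len(c2)) if abs(c2[i]-c2[i-1])>25])
for r in ctrl.masks_of('cover_c','wrist')[:5]:
    if r['region'][250,320]: ys,xs=np.where(r['region']);print(r['conf'],xs.min(),xs.max(),ys.min(),ys.max())
E
```

```text
[ 346.5 -296.2   19. ] [-0.  -0.7  1.3] 17.193764720351208
-4 disc [262.2 190.3] [384.5 304.7] knob [305.5 257.3] [341.5 290.2]
-2 disc [262.  186.9] [384.6 301.8] knob [305.4 253.5] [341.5 286.7]
0 disc [261.9 183.3] [384.8 298.9] knob [305.3 249.7] [341.5 283.1]
2 disc [261.7 179.8] [384.9 296. ] knob [305.3 245.9] [341.6 279.4]
[(184, np.int64(411)), (185, np.int64(463)), (186, np.int64(591)), (187, np.int64(525)), (232, np.int64(454)), (233, np.int64(404)), (252, np.int64(570)), (253, np.int64(742)), (299, np.int64(723)), (300, np.int64(601))]
0.82 263 384 183 299
```

Request:
step_arm([
  [0,0,-0.4,0,0.05],
  [0,0,-0.8,0,0.05],
  [0,0,-0.8,0,0.05],
  [0,0,-0.8,0,0.05],
  [0,0,-0.8,0,0.05],
  [0,0,0,0,0.05],
  [0,0,0,0,0.05],
])

```text
clock: 19.37
eef_pos: [347.5, -297.3, 201.1]
tool_rot: [0.003, 0.662, 0.75, -0.0]
wrist_force: [0.3, -0.2, -1.1]
finger_gap: 17.7
finger_force: 15.0
```

```bash
python3 - <<'E'
from h import *
print(ctrl.get_state()['finger_gap'])
go(598.3,-179,165)
E
```

```text
17.67696739966439
delta units [1.724 5.27  0.731] rows>= 7.0
```

Request:
step_arm([
  [0.24,0.75,0,0,0.05],
  [0.24,0.75,0,0,0.05],
  [0.24,0.75,0,0,0.05],
  [0.24,0.75,0,0,0.05],
  [0.24,0.75,0,0,0.05],
  [0.24,0.75,0,0,0.05],
  [0.24,0.75,0,0,0.05],
  [0,0,0.3,0,0.05],
  [0,0,0.3,0,0.05],
  [0,0,0,0,0.05],
  [0,0,0,0,0.05],
  [0,0,0,0,0.05],
])

```text
clock: 20.37
eef_pos: [595.9, -180.1, 168.2]
tool_rot: [-0.001, 0.662, 0.75, -0.0]
wrist_force: [-1.0, -0.1, 0.0]
finger_gap: 17.5
finger_force: 15.0
```

```bash
python3 - <<'E'
from h import *
np.set_printoptions(precision=1,suppress=True)
for i in range(6): ctrl.camera('wrist'); print(ctrl.get_state()['eef_pos'])
go(598.3,-179,139);im=snap('wrist','w6.png')
E
```

```text
[ 596.3 -180.4  169. ]
[ 596.4 -180.6  169.5]
[ 596.5 -180.6  169.8]
[ 596.5 -180.6  169.9]
[ 596.6 -180.6  169.9]
[ 596.5 -180.5  169.8]
delta units [0.  0.  0.6] rows>= 1.0
```

View pics/w6.png

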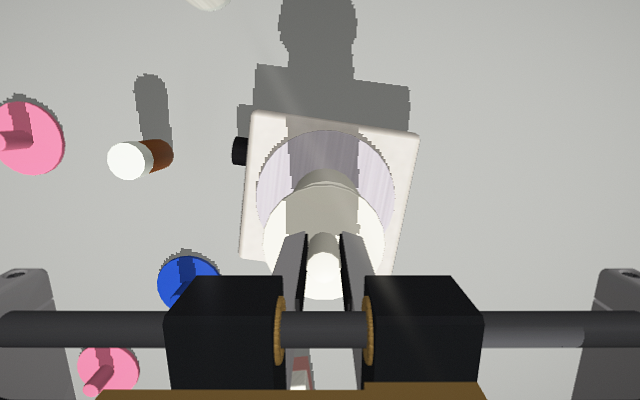

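The held cover hovers over the cup, with its disc centred at col ≈324 and the cup just above and behind it in the view.

Request:
step_arm([
  [0.02,0.04,0.2,0,0.05],
  [0,0,0.2,0,0.05],
  [0,0,0.1,0,0.05],
  [0,0,0.04,0,0.05],
  [0,0,0,0,0.05],
  [0,0,0,0,0.05],
  [0,0,0.03,0,0.05],
  [0,0,0,0,0.05],
  [0,0,0.03,0,0.05],
  [0,0,0,0,0.05],
  [0,0,0,0,0.05],
])

```text
clock: 21.63
eef_pos: [598.4, -178.9, 139.1]
tool_rot: [0.0, 0.662, 0.75, 0.0]
wrist_force: [0.5, -0.9, -1.3]
finger_gap: 17.3
finger_force: 15.0
```

Request:
step_arm([
  [0,0,0.03,0,0.05],
  [0,0,0.02,0,0.05],
  [0,0,0,0,0.05],
  [0,0,0,0,0.05],
])

```text
clock: 21.97
eef_pos: [598.6, -178.9, 139.0]
tool_rot: [0.001, 0.662, 0.75, 0.0]
wrist_force: [-3.2, 2.6, 10.2]
finger_gap: 17.7
finger_force: 15.0
```

Request:
step_arm([
  [0,0,-0.02,0,0.05],
  [0,0,0,0,0.4],
  [0,0,0,0,0.4],
  [0,0,0,0,0.4],
  [0,0,-0.4,0,0.4],
  [0,0,-0.6,0,0.4],
  [0,0,-0.6,0,0.4],
  [-0.6,-0.2,-0.3,0,0.9],
  [-0.8,-0.2,0,0,0.9],
  [-0.8,-0.2,0,0,0.9],
  [0,0,0,0,0.9],
  [0,0,0,0,0.9],
])

```text
clock: 22.97
eef_pos: [581.7, -293.7, 231.4]
tool_rot: [-0.001, 0.663, 0.749, -0.0]
wrist_force: [-0.7, 0.0, 0.9]
finger_gap: 67.4
finger_force: 0.0
```

```bash
python3 - <<'E'
from h import *
np.set_printoptions(precision=1,suppress=True)
for i in range(6): ctrl.camera('wrist')
s=ctrl.get_state();p,E=wcam(s);im=snap('wrist')
cv2.imwrite('pics/w7.png',cv2.resize(im[0:160,230:450,::-1],None,fx=3,fy=3))
for r in ctrl.masks_of('cover_c','wrist'): print(r['conf'],np.array(r['at'])*[640,400],im[r['region']].mean(0),fit([(p,E,r['region'])],cyl([(36,120),(36,125),(9,156)]),[598,-180],[8,8]))
for r in ctrl.masks_of('cup_c','wrist')[:1]: print(r['conf'],np.array(r['at'])*[640,400])
for y in(-178,-182):
    f=lambda r,z:(lambda a:(a.min(0),a.max(0)))(pj(p,E,cyl([(r,z)])([598,y])));print(y,f(36,125),f(31,120))
E
```

```text
0.95 [361.1  65.9] [221.3 219.5 211.1] (array([ 598.9, -179.7]), np.float64(0.9776900634975115))
0.86 [77.7 31.4] [208.2 118.3 145. ] (array([ 598., -180.]), np.float64(0.0))
0.82 [144.1 262.3] [207.2 119.2 146.3] (array([ 598., -180.]), np.float64(0.0))
0.72 [223.9 181.2] [ 48.1  82.  175.4] (array([ 598., -180.]), np.float64(0.0))
0.6 [ 26.1 189.9] [ 32.6  66.6 157.4] (array([ 598., -180.]), np.float64(0.0))
-178 (array([314.8,  15.7]), array([407.7, 114.9])) (array([321.2,  24.7]), array([399.8, 108.6]))
-182 (array([314.1,  21.5]), array([406.8, 120. ])) (array([320.6,  30.4]), array([398.9, 113.6]))
```

View pics/w7.png

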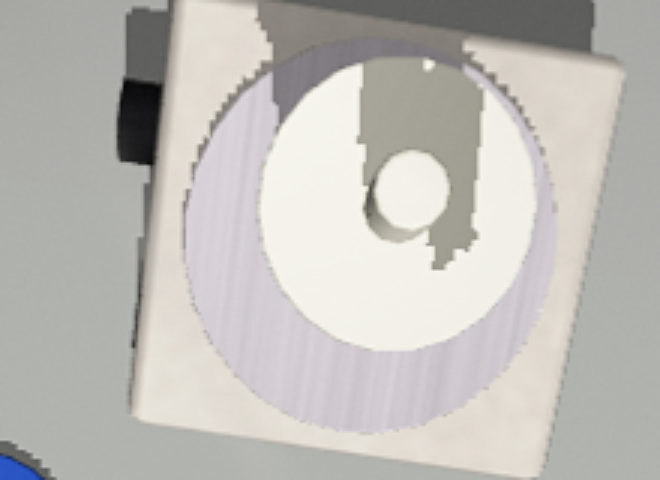

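The cover lies flat and centred on the cup, with its disc at cols 316–408 and rows 18–117 of the full picture. Next the jar.

```bash
python3 - <<'E'
from h import *
go(434,75,215)
E
```

```text
delta units [ 7.631 -2.025  0.352] rows>= 10.0
```

Request:
step_arm([
  [0.76,-0.2,0.03,0,0.95],
  [0.76,-0.2,0.03,0,0.95],
  [0.76,-0.2,0.03,0,0.95],
  [0.76,-0.2,0.03,0,0.95],
  [0.76,-0.2,0.03,0,0.95],
  [0.76,-0.2,0.03,0,0.95],
  [0.76,-0.2,0.03,0,0.95],
  [0.76,-0.2,0.03,0,0.95],
  [0.76,-0.2,0.03,0,0.95],
  [0.76,-0.2,0.03,0,0.95],
  [0,0,0,0,0.95],
  [0,0,0,0,0.95],
])

```text
clock: 24.42
eef_pos: [434.8, 74.5, 217.8]
tool_rot: [0.0, 0.66, 0.751, 0.0]
wrist_force: [-0.5, -0.4, 0.5]
finger_gap: 89.3
finger_force: 0.0
```

```bash
python3 - <<'E'
from h import *
np.set_printoptions(precision=1,suppress=True)
for i in range(5): ctrl.camera('wrist')
s,im=wlook(['jar_c','meter'],'w8.png');go(424,164,22)
E
```

```text
tcp [436.5  71.6 217.5]
jar_c spot 0.56 [323.   98.2] [425.5 160.9]
jar_c fit 0.63 [324.1  97. ] [425.3 160.2] IoU 0.805  [235 234 227]
meter spot 0.68 [559.5 118.9] [691.5 173. ]
delta units [ 1.9 -0.   3.9] rows>= 6.0
```

View pics/w8.png

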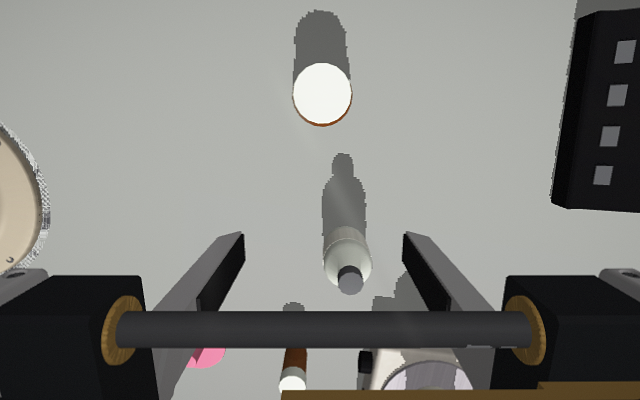

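The jar's cap is at (322,94). The meter's front edge runs from about (551,205) to (580,15) and is fully in view.

```bash
python3 - <<'E'
from h import *
np.set_printoptions(precision=2,suppress=True)
s=ctrl.get_state();im=cv2.imread('pics/w8.png')[:,:,::-1].astype(int);p,E=wcam(s);print(s['eef_pos'])
print('jar cap',wray([322,94],60,s))
d=im.max(2)<70
pts=[]
for r in range(20,196,4):
    c=np.where(d[r,500:])[0]; pts.append((500+c.min()-.5,r))
W=np.array([wray(q,0,s)[:2] for q in pts]);
vx,vy,x0,y0=cv2.fitLine(W.astype(np.float32),cv2.DIST_HUBER,0,.01,.01).ravel()
if vy<0: vx,vy=-vx,-vy
yaw=np.arctan2(-vx,vy);print('yaw',yaw,'x at y=175',x0+vx/vy*(175-y0)); print(np.abs((W-[x0,y0])@[vy,-vx]).max())
ys,xs=np.where(d[:,545:]);print('dark rows',[(r,545+np.where(d[r,545:])[0].min()) for r in list(range(4,20,2))+list(range(196,214,2)) if d[r,545:].any()])
for r in (203,205,207):
    c=545+np.where(d[r,545:])[0]; 
    if len(c):print(r,c.min(),wray([c.min(),r],0,s)[:2])
x,q=0,0
for X in([691.4,175.9,15.4],[691,173,15.4]):
    P=meterpts(X);print(X,pj(p,E,P[[0,1,2,3]]))
E
```

```text
[436.05  71.99 217.32]
jar cap [423.72 163.45  60.  ]
yaw 0.14940925 x at y=175 693.4913
0.6942520193026626
dark rows [(8, np.int64(630)), (10, np.int64(600)), (12, np.int64(593)), (14, np.int64(588)), (16, np.int64(583)), (18, np.int64(578)), (196, np.int64(551)), (198, np.int64(551)), (200, np.int64(551)), (202, np.int64(552)), (204, np.int64(555)), (206, np.int64(560)), (208, np.int64(566)), (210, np.int64(605)), (212, np.int64(633))]
203 553 [711.63  77.89]
205 558 [718.32  76.23]
207 563 [725.02  74.56]
[691.4, 175.9, 15.4] [[548.84 203.17]
 [566.34 209.95]
 [574.    18.51]
 [596.35   9.89]]
[691, 173, 15.4] [[547.82 205.46]
 [565.21 212.4 ]
 [572.81  21.47]
 [595.01  13.12]]
```

```bash
python3 - <<'E'
from h import *
go(424,162.5,20)
E
```

```text
delta units [ 1.827 -0.016  3.946] rows>= 6.0
```

Request:
step_arm([
  [0.61,-0.02,0.2,0,1],
  [0.61,0,0.3,0,1],
  [0.61,0,0.4,0,1],
  [0,0,0.7,0,1],
  [0,0,0.7,0,1],
  [0,0,0.7,0,1],
  [0,0,0.5,0,1],
  [0,0,0.35,0,1],
  [0,0,0.1,0,1],
  [0,0,0,0,1],
  [0,0,0,0,1],
  [0,0,0,0,0.5],
])

```text
clock: 25.87
eef_pos: [424.7, 163.6, 21.1]
tool_rot: [0.001, 0.662, 0.75, 0.001]
wrist_force: [0.7, -0.3, 0.4]
finger_gap: 89.8
finger_force: 0.0
```

Request:
step_arm([
  [0,0,0,0,0.5],
  [0,0,0,0,0.5],
  [0,0,0,0,0.5],
  [0,0,0,0,0.5],
  [0,0,0,0,0.5],
  [0,0,0,0,0.5],
  [0,0,0,0,0.5],
  [0,0,0,0,0.5],
])

```text
clock: 26.53
eef_pos: [423.6, 163.6, 20.4]
tool_rot: [0.0, 0.662, 0.75, 0.0]
wrist_force: [0.2, 0.2, 5.1]
finger_gap: 61.7
finger_force: 15.0
```

```bash
python3 - <<'E'
from h import *
np.set_printoptions(precision=1,suppress=True)
s=ctrl.get_state();p,E=wcam(s);print(s['eef_pos'],s['finger_gap'])
im=snap('wrist')
cv2.imwrite('pics/w9.png',cv2.resize(im[170:350,220:430,::-1],None,fx=3,fy=3))
for d in(-4,-2,0,2):
    q=pj(p,E,cyl([(28,60)])([s['eef_pos'][0]-.127*d,s['eef_pos'][1]+.992*d]));print(d,q.min(0),q.max(0))
E
```

```text
[423.6 163.6  20.4] 61.745295420268114
-4 [259.3 236.8] [388.  352.6]
-2 [259.1 232.3] [388.2 348.9]
0 [258.8 227.7] [388.4 345.1]
2 [258.6 223. ] [388.6 341.3]
```

View pics/w9.png

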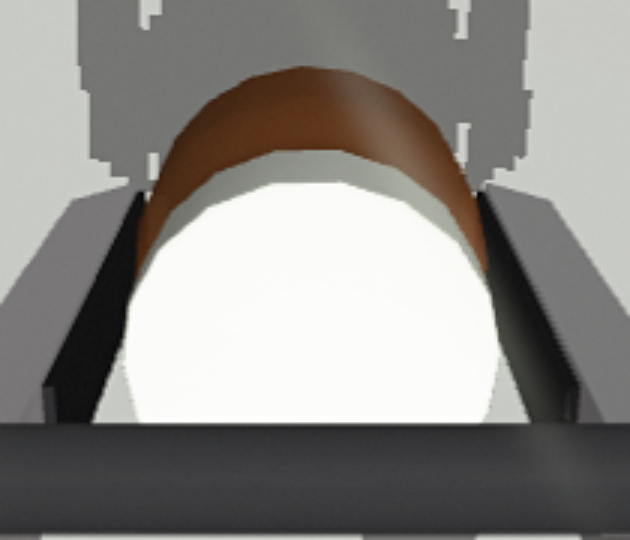

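The jar is gripped: its cap spans cols 262–386 with its top at row 231, within 1 mm of the tool's axis.

```bash
python3 - <<'E'
from h import *
go(613.4,164.3,20.5)
E
```

```text
delta units [-4.580e-01  3.768e+00  1.000e-03] rows>= 5.0
```

Request:
step_arm([
  [0,0,-0.5,0,0.5],
  [0,0,-0.7,0,0.5],
  [-0.09,0.74,0,0,0.5],
  [-0.09,0.74,0,0,0.5],
  [-0.09,0.74,0,0,0.5],
  [-0.09,0.74,0,0,0.5],
  [-0.09,0.74,0,0,0.5],
  [0,0,0.5,0,0.5],
  [0,0,0.4,0,0.5],
  [0,0,0,0,0.5],
  [0,0,0,0,0.5],
  [0,0,0,0,0.5],
])

```text
clock: 27.58
eef_pos: [609.5, 164.3, 35.2]
tool_rot: [-0.0, 0.662, 0.75, -0.0]
wrist_force: [1.1, 0.1, -1.8]
finger_gap: 61.7
finger_force: 15.0
```

```bash
python3 - <<'E'
from h import *
for i in range(5): ctrl.camera('wrist')
s=ctrl.get_state();print(s['eef_pos'],s['wrist_force']);go(613.4,164.3,20.5)
E
```

```text
[610.15244281 164.43244865  36.25725779] [-0.35873696 -0.20819289 -2.17893208]
delta units [-0.011  0.063  0.315] rows>= 1.0
```

Request:
step_arm([
  [-0.01,0.06,0.1,0,0.5],
  [0,0,0.1,0,0.5],
  [0,0,0.06,0,0.5],
  [0,0,0.03,0,0.5],
  [0,0,0.02,0,0.5],
  [0,0,0,0,0.5],
  [0,0,0,0,0.5],
  [0,0,0.02,0,0.5],
  [0,0,0,0,0.5],
  [0,0,0,0,0.5],
])

```text
clock: 28.67
eef_pos: [612.3, 164.0, 20.4]
tool_rot: [0.0, 0.662, 0.75, -0.0]
wrist_force: [-3.8, -0.4, 10.4]
finger_gap: 61.5
finger_force: 15.0
```

Request:
step_arm([
  [0,0,-0.02,0,1],
  [0,0,0,0,1],
  [0,0,0,0,1],
  [0,0,-0.4,0,1],
  [0,0,-0.7,0,1],
  [0,0,-0.8,0,1],
  [0,0,-0.8,0,1],
  [0,0,-0.8,0,1],
  [0,0,-0.7,0,1],
  [-0.7,-0.4,0,0,1],
  [-0.7,-0.4,0,0,1],
  [-0.7,-0.4,0,0,1],
])

```text
clock: 29.67
eef_pos: [566.1, 51.8, 229.9]
tool_rot: [0.001, 0.661, 0.751, 0.0]
wrist_force: [-0.2, -0.8, 0.2]
finger_gap: 94.0
finger_force: 0.0
```

Request:
step_arm([
  [-0.7,-0.4,0,0,1],
  [-0.7,-0.4,0,0,1],
  [-0.7,-0.4,0,0,1],
  [-0.6,-0.4,0,0,1],
  [0,-0.4,0,0,1],
  [0,0,0,0,1],
  [0,0,0,0,1],
  [0,0,0,0,1],
  [0,0,0,0,1],
  [0,0,0,0,1],
])

```text
clock: 30.5
eef_pos: [484.8, -93.2, 229.3]
tool_rot: [0.0, 0.661, 0.75, 0.0]
wrist_force: [0.3, -0.1, -0.2]
finger_gap: 93.7
finger_force: 0.0
```

```bash
python3 - <<'E'
from h import *
np.set_printoptions(precision=1,suppress=True)
for i in range(2): ctrl.camera('wrist')
s,im=wlook(['bottle_c','vial_c','jar_c']); go(472,-3,42)
E
```

```text
tcp [484.5 -93.3 229.3]
bottle_c fit 0.65 [321.4  95.7] [472.7  -6.4] IoU 0.89  [176 178 173]
vial_c spot 0.61 [264.3 237.3] [ 424.8 -165.7]
vial_c fit 0.73 [264.8 237.3] [ 429.  -165.1] IoU 0.921  [185 179 170]
delta units [ 1.8 -0.   3.7] rows>= 6.0
```

Request:
step_arm([
  [0.58,-0.02,0.2,0,1],
  [0.58,0,0.2,0,1],
  [0.58,0,0.2,0,1],
  [0,0,0.7,0,1],
  [0,0,0.7,0,1],
  [0,0,0.7,0,1],
  [0,0,0.6,0,1],
  [0,0,0.4,0,1],
  [0,0,0.16,0,1],
  [0,0,0,0,1],
  [0,0,0,0,1],
  [0,0,0,0,1],
])

```text
clock: 31.95
eef_pos: [473.5, -8.1, 37.8]
tool_rot: [0.001, 0.662, 0.75, 0.001]
wrist_force: [-0.6, -0.4, 0.0]
finger_gap: 94.1
finger_force: 0.0
```

Request:
step_arm([
  [0,0,0,0,0.4],
  [0,0,0,0,0.4],
  [0,0,0,0,0.4],
  [0,0,0,0,0.4],
  [0,0,0,0,0.4],
  [0,0,0,0,0.4],
  [0,0,0,0,0.4],
  [0,0,0,0,0.4],
  [0,0,0,0,0.4],
  [0,0,0,0,0.4],
])

```text
clock: 32.78
eef_pos: [472.1, -7.8, 36.5]
tool_rot: [0.0, 0.662, 0.75, -0.0]
wrist_force: [-0.2, 0.6, 1.5]
finger_gap: 51.6
finger_force: 15.0
```

```bash
python3 - <<'E'
from h import *
np.set_printoptions(precision=1,suppress=True)
s=ctrl.get_state();p,E=wcam(s);print(s['eef_pos'],s['finger_gap'],s['wrist_force'])
im=snap('wrist')
cv2.imwrite('pics/w10.png',cv2.resize(im[140:350,200:450,::-1],None,fx=3,fy=2.8))
for d in(-4,0,4):
    f=lambda r,z:(lambda q:(q.min(0),q.max(0)))(pj(p,E,cyl([(r,z)])([s['eef_pos'][0]-.127*d,s['eef_pos'][1]+.992*d])));print(d,'foot',f(26,0),'cap',f(10,100))
E
```

```text
[472.1  -7.8  36.5] 51.564420353544364 [-0.2  0.6  1.5]
-4 foot (array([283.5, 198.2]), array([363.1, 273.3])) cap (array([296.5, 307.1]), array([351. , 354.6]))
0 foot (array([283.3, 192. ]), array([363.2, 267.9])) cap (array([296.2, 297.1]), array([351.2, 345.4]))
4 foot (array([283.1, 185.8]), array([363.4, 262.3])) cap (array([296. , 286.9]), array([351.4, 336.1]))
```

View pics/w10.png

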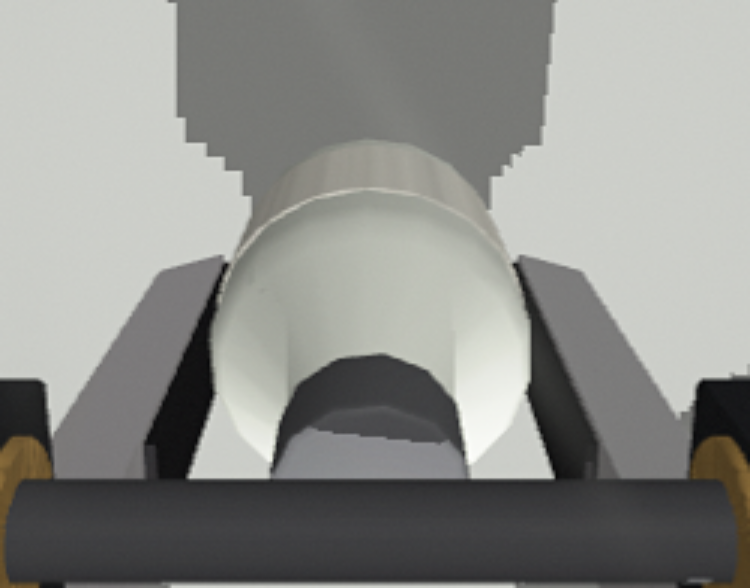

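The bottle is gripped, and its foot's top edge at row ≈189 puts it about 1.7 mm ahead along tool x.

Request:
step_arm([
  [0,0,-0.5,0,0.4],
  [0,0,-0.7,0,0.4],
  [0,0,-0.8,0,0.4],
  [0.64,0.4,0,0,0.4],
  [0.64,0.4,0,0,0.4],
  [0.64,0.4,0,0,0.4],
  [0.64,0.4,0,0,0.4],
  [0.64,0.4,0,0,0.4],
  [0.64,0.4,0,0,0.4],
  [0.64,0.4,0,0,0.4],
  [0.64,0.4,0,0,0.4],
  [0,0,0,0,0.4],
])

```text
clock: 33.83
eef_pos: [601.5, 272.8, 135.2]
tool_rot: [-0.001, 0.66, 0.751, 0.002]
wrist_force: [0.5, -0.7, -0.7]
finger_gap: 51.7
finger_force: 15.0
```

```bash
python3 - <<'E'
from h import *
for i in range(5): ctrl.camera('wrist')
s=ctrl.get_state();print(s['eef_pos'],s['finger_gap']);go(598.5,261,37)
E
```

```text
[597.94344865 264.90580576 135.95342738] 51.99093393541605
delta units [-0.077  0.005  1.979] rows>= 3.0
```

Request:
step_arm([
  [-0.08,0,0.5,0,0.4],
  [0,0,0.5,0,0.4],
  [0,0,0.5,0,0.4],
  [0,0,0.3,0,0.4],
  [0,0,0.08,0,0.4],
  [0,0,0.04,0,0.4],
  [0,0,0.02,0,0.4],
  [0,0,0,0,0.4],
  [0,0,0,0,0.4],
  [0,0,0,0,0.4],
  [0,0,0,0,0.4],
])

```text
clock: 35.0
eef_pos: [599.8, 262.4, 40.3]
tool_rot: [0.0, 0.662, 0.75, 0.001]
wrist_force: [0.2, 0.6, -0.7]
finger_gap: 51.2
finger_force: 15.0
```

Request:
step_arm([
  [0,0,0.04,0,0.4],
  [0,0,0.02,0,0.4],
  [0,0,0.02,0,0.4],
  [0,0,0,0,0.4],
  [0,0,0,0,0.4],
])

```text
clock: 35.42
eef_pos: [599.4, 262.3, 36.5]
tool_rot: [0.0, 0.662, 0.75, 0.0]
wrist_force: [-1.4, -0.3, 5.5]
finger_gap: 51.8
finger_force: 15.0
```

Request:
step_arm([
  [0,0,-0.01,0,0.8],
  [0,0,0,0,0.8],
  [0,0,0,0,0.8],
  [0,0,-0.4,0,0.8],
  [0,0,-0.7,0,0.8],
  [0,0,-0.8,0,0.8],
  [0,0,-0.8,0,0.8],
  [0,0,-0.8,0,0.8],
  [-0.72,-0.32,0,0,0.8],
  [-0.72,-0.32,0,0,0.8],
  [-0.72,-0.32,0,0,0.8],
  [-0.72,-0.32,0,0,0.8],
])

```text
clock: 36.42
eef_pos: [553.1, 110.2, 211.0]
tool_rot: [0.0, 0.661, 0.75, 0.0]
wrist_force: [0.6, -0.2, 0.4]
finger_gap: 75.0
finger_force: 0.0
```

Request:
step_arm([
  [-0.72,-0.32,0,0,0.8],
  [-0.72,-0.32,0,0,0.8],
  [-0.72,-0.32,0,0,0.8],
  [-0.72,-0.32,0,0,0.8],
  [-0.72,-0.32,0,0,0.8],
  [-0.72,-0.32,0,0,0.8],
  [-0.72,-0.32,0,0,0.8],
  [-0.72,-0.32,0,0,0.8],
  [-0.72,-0.32,0,0,0.8],
  [-0.72,-0.32,0,0,0.8],
  [0,0,0,0,0.8],
  [0,0,0,0,0.8],
])

```text
clock: 37.42
eef_pos: [439.2, -267.6, 210.6]
tool_rot: [-0.0, 0.663, 0.748, 0.0]
wrist_force: [1.3, 0.7, -0.7]
finger_gap: 75.0
finger_force: 0.0
```

```bash
python3 - <<'E'
from h import *
np.set_printoptions(precision=1,suppress=True)
for i in range(6): ctrl.camera('wrist')
s,im=wlook(['vial_c']); go(429,-165,16)
E
```

```text
tcp [ 440.4 -264.4  211. ]
vial_c spot 0.6 [321.6  84.5] [ 426.  -162.6]
vial_c fit 0.81 [322.7  83.1] [ 429.3 -165.3] IoU 0.903  [247 248 244]
delta units [2.  0.  3.9] rows>= 6.0
```

Request:
step_arm([
  [0.66,0.01,0.2,0,0.7],
  [0.66,0,0.3,0,0.7],
  [0.66,0,0.4,0,0.7],
  [0,0,0.7,0,0.7],
  [0,0,0.7,0,0.7],
  [0,0,0.7,0,0.7],
  [0,0,0.5,0,0.7],
  [0,0,0.3,0,0.7],
  [0,0,0.08,0,0.7],
  [0,0,0,0,0.7],
  [0,0,0,0,0.7],
  [0,0,0,0,0.7],
])

```text
clock: 38.87
eef_pos: [429.2, -168.0, 18.2]
tool_rot: [0.001, 0.661, 0.75, 0.0]
wrist_force: [0.2, 0.2, -0.0]
finger_gap: 65.4
finger_force: 0.0
```

Request:
step_arm([
  [0,0,0,0,0.2],
  [0,0,0,0,0.2],
  [0,0,0,0,0.2],
  [0,0,0,0,0.2],
  [0,0,0,0,0.2],
  [0,0,0,0,0.2],
  [0,0,0,0,0.2],
  [0,0,0,0,0.2],
  [0,0,0,0,0.2],
  [0,0,0,0,0.2],
])

```text
clock: 39.7
eef_pos: [428.2, -167.6, 17.1]
tool_rot: [0.0, 0.662, 0.75, -0.0]
wrist_force: [-0.9, -0.2, 2.3]
finger_gap: 31.4
finger_force: 15.0
```

```bash
python3 - <<'E'
from h import *
np.set_printoptions(precision=1,suppress=True)
s=ctrl.get_state();p,E=wcam(s);print(s['eef_pos'],s['finger_gap'],s['wrist_force'])
im=snap('wrist').astype(int)
for d in(-4,0,4):
    f=lambda r,z:(lambda q:(q.min(0),q.max(0)))(pj(p,E,cyl([(r,z)])([s['eef_pos'][0]-.127*d,s['eef_pos'][1]+.992*d])));print(d,'foot',f(15,0),'cap',f(16,60))
c=im[160:320,322];print([(160+i,c[i].tolist()) for i in range(1,160) if abs(c[i]-c[i-1]).sum()>50])
E
```

```text
[ 428.2 -167.6   17.1] 31.44432140103996 [-0.9 -0.2  2.3]
-4 foot (array([298.2, 224.2]), array([348.4, 271.2])) cap (array([286. , 266.9]), array([361.2, 334.3]))
0 foot (array([298.1, 217.7]), array([348.5, 265.1])) cap (array([285.7, 258. ]), array([361.4, 326.3]))
4 foot (array([297.9, 211.1]), array([348.6, 259. ])) cap (array([285.4, 248.9]), array([361.6, 318.1]))
[(216, [95, 65, 42]), (217, [83, 46, 22]), (241, [143, 136, 121]), (242, [158, 162, 154]), (255, [255, 255, 255]), (311, [107, 109, 106]), (312, [39, 41, 41])]
```

```bash
python3 - <<'E'
from h import *
go(628.6,64,17)
E
```

```text
delta units [4.096e+00 4.555e+00 1.000e-03] rows>= 8.0
```

Request:
step_arm([
  [0,0,-0.5,0,0.2],
  [0,0,-0.7,0,0.2],
  [0,0,-0.8,0,0.2],
  [0.51,0.57,0,0,0.2],
  [0.51,0.57,0,0,0.2],
  [0.51,0.57,0,0,0.2],
  [0.51,0.57,0,0,0.2],
  [0.51,0.57,0,0,0.2],
  [0.51,0.57,0,0,0.2],
  [0.51,0.57,0,0,0.2],
  [0.51,0.57,0,0,0.2],
  [0,0,0.6,0,0.2],
])

```text
clock: 40.75
eef_pos: [638.7, 68.9, 91.6]
tool_rot: [0.006, 0.66, 0.751, 0.007]
wrist_force: [1.6, -0.1, 0.8]
finger_gap: 31.7
finger_force: 15.0
```

Request:
step_arm([
  [0,0,0.6,0,0.2],
  [0,0,0.4,0,0.2],
  [0,0,0,0,0.2],
  [0,0,0,0,0.2],
  [0,0,0,0,0.2],
  [0,0,0,0,0.2],
  [0,0,0,0,0.2],
])

```text
clock: 41.33
eef_pos: [630.1, 63.1, 38.8]
tool_rot: [0.001, 0.662, 0.75, 0.001]
wrist_force: [-0.5, 0.4, -1.1]
finger_gap: 31.6
finger_force: 15.0
```

```bash
python3 - <<'E'
from h import *
s=ctrl.get_state();print(s['eef_pos'],s['finger_gap']);go(628.6,64,17)
E
```

```text
[630.09751847  63.11975683  38.77251684] 31.638835881261837
delta units [ 0.021 -0.029  0.435] rows>= 1.0
```

Request:
step_arm([
  [0.02,-0.03,0.15,0,0.2],
  [0,0,0.15,0,0.2],
  [0,0,0.06,0,0.2],
  [0,0,0.03,0,0.2],
  [0,0,0.02,0,0.2],
  [0,0,0.02,0,0.2],
  [0,0,0.01,0,0.2],
  [0,0,0,0,0.2],
  [0,0,0,0,0.2],
  [0,0,0,0,0.2],
])

```text
clock: 42.17
eef_pos: [627.0, 64.2, 16.7]
tool_rot: [0.0, 0.661, 0.75, -0.0]
wrist_force: [-3.2, -0.5, 10.4]
finger_gap: 31.8
finger_force: 15.0
```

Request:
step_arm([
  [0,0,-0.02,0,0.6],
  [0,0,0,0,0.6],
  [0,0,0,0,0.6],
  [0,0,-0.4,0,0.6],
  [0,0,-0.7,0,0.6],
  [0,0,-0.8,0,0.6],
  [0,0,-0.8,0,0.6],
  [0,0,-0.8,0,0.6],
  [0,-0.7,-0.7,0,0.6],
  [0.3,-0.7,-0.5,0,0.6],
  [0.3,-0.7,0,0,0.6],
  [0,-0.7,0,0,0.6],
])

```text
clock: 43.17
eef_pos: [492.7, 77.9, 244.6]
tool_rot: [0.001, 0.661, 0.75, 0.002]
wrist_force: [-0.7, -0.2, -0.2]
finger_gap: 56.7
finger_force: 0.0
```

Request:
step_arm([
  [0,-0.4,0,0,0.6],
  [0,0,0,0,0.6],
  [0,0,0,0,0.6],
  [0,0,0,0,0.6],
  [0,0,0,0,0.6],
  [0,0,0,0,0.6],
  [0,0,0,0,0.6],
])

```text
clock: 43.75
eef_pos: [474.3, 73.7, 242.8]
tool_rot: [-0.0, 0.662, 0.75, -0.0]
wrist_force: [-0.5, 0.6, 0.4]
finger_gap: 56.2
finger_force: 0.0
```

```bash
python3 - <<'E'
from h import *
np.set_printoptions(precision=1,suppress=True)
s,im=wlook(['jar_c','bottle_c','vial_c','meter'],'w11.png');p,E=wcam(s)
d=im.max(2)<70;pts=[]
for r in ctrl.masks_of('meter','wrist')[:1]:
    g=cv2.dilate(r['region'].astype(np.uint8),np.ones((9,9)))>0;ys,xs=np.where(r['region']);print(xs.min(),xs.max(),ys.min(),ys.max())
    for y in range(ys.min()+15,ys.max()-12,4):
        c=np.where(d[y]&g[y])[0]
        if len(c): pts.append((c.min()-.5,y))
W=np.array([wray(q,0,s)[:2] for q in pts])
vx,vy,x0,y0=cv2.fitLine(W.astype(np.float32),cv2.DIST_HUBER,0,.01,.01).ravel()
print('yaw',-vx/vy,'x@176',x0+vx/vy*(176-y0))
for n in('top','scene'): pass
E
```

```text
tcp [474.3  73.7 242.8]
jar_c spot 0.63 [461.6 114.7] [616.7 166. ]
jar_c fit 0.68 [460.2 118.2] [608.3 163.6] IoU 0.863  [199 191 182]
bottle_c spot 0.66 [473.3   8.3] [597.7 264.7]
bottle_c spot 0.36 [460.7 117.9] [608.5 161.6]
bottle_c fit 0.67 [466.8  17.1] [600.7 267.4] IoU 0.94 edge [188 189 182]
vial_c spot 0.95 [446.8 202. ] [621.6  66.5]
vial_c fit 0.98 [454.  203.3] [625.3  65.9] IoU 0.88  [177 170 162]
meter spot 0.79 [515.9 113.6] [692.4 177. ]
508 639 6 209
yaw 0.14901699 x@176 693.6453
```

View pics/w11.png

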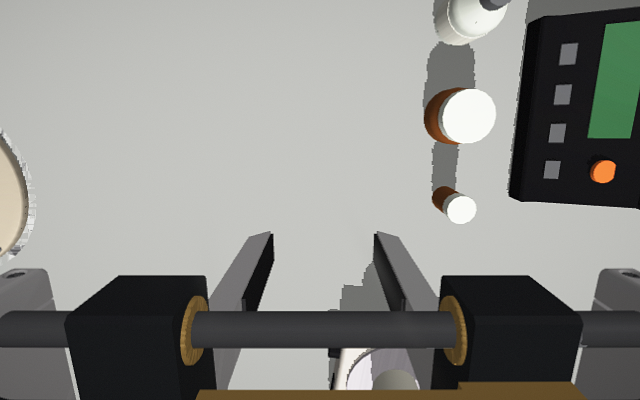

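All three stand in the row: vial cap (461,209), jar cap (469,116), bottle (470,15). The meter's front edge is at cols 510–530.

```bash
python3 - <<'E'
from h import *
np.set_printoptions(precision=1,suppress=True)
s=ctrl.get_state();im=cv2.imread('pics/w11.png')[:,:,::-1];p,E=wcam(s)
O=np.array([693,176]);a=.151;R=np.array([[np.cos(a),np.sin(a)],[-np.sin(a),np.cos(a)]])
for n,b in(('jar',(430,505,80,145)),('vial',(440,482,188,230))):
    g=np.zeros(im.shape[:2],bool);g[b[2]:b[3],b[0]:b[1]]=im[b[2]:b[3],b[0]:b[1]].min(2)>225
    ys,xs=np.where(g);c=((xs.min()+xs.max())/2,(ys.min()+ys.max())/2);w=wray(c,60,s)[:2];print(n,'cap',c,xs.max()-xs.min()+1,ys.max()-ys.min()+1,w,'meter frame',R@(w-O))
# foot left edges (brown) : leftmost col
brown=(im[:,:,0].astype(int)-im[:,:,2]>40)
for n,b in(('jar',(405,505,80,150)),('vial',(425,482,180,230))):
    ys,xs=np.where(brown[b[2]:b[3],b[0]:b[1]]);print(n,'brown min col',b[0]+xs.min(),'rows',b[2]+ys.min(),b[2]+ys.max())
for n,r,x,y in(('jar',31,612.5,163.7),('vial',15,627.2,65.2),('bottle',26,599.3,264)):
    q=pj(p,E,cyl([(r,0)])([x,y]));print(n,q.min(0),q.max(0),'meter frame',R@(np.array([x,y])-O))
P=meterpts([693,176,15.1]);print(pj(p,E,P[[0,1,2,3]]))
for cam in('top','scene'):
    ctrl.camera(cam)
    for n in('jar_c','bottle_c','vial_c','meter','cup_c','flask','carton'):
        for r in ctrl.spot_point(n,cam)[:1]: 
            z={'cup_c':85}.get(n,Z[n]);w=atz(cam,np.array(r['at'])*[640,400],z)[:2];print(cam,n,round(r['conf'],2),w,R@(w-O))
E
```

```text
jar cap (np.float64(469.0), np.float64(116.0)) 53 55 [612.1 164.2] meter frame [-81.8   0.5]
vial cap (np.float64(461.5), np.float64(209.5)) 28 28 [626.7  66.3] meter frame [-82.1 -98.4]
jar brown min col 424 rows 88 144
vial brown min col 432 rows 186 211
jar [422.2  89.1] [474.2 142.8] meter frame [-81.4  -0.1]
vial [431. 186.] [454.7 209.1] meter frame [-81.7 -99.6]
bottle [432.5  -2.6] [479.   48.4] meter frame [-79.4 101.1]
[[507.4 196.3]
 [520.9 202.1]
 [526.5  22.5]
 [543.4  14.8]]
top bottle_c 0.6 [607.1 258.3] [-72.5  94.3]
top meter 0.93 [689.5 179.6] [-2.9  4. ]
top cup_c 0.49 [ 598.6 -183.3] [-147.4 -341. ]
top flask 0.6 [523.7 444.9] [-126.9  291.3]
top carton 0.94 [ 572.  -456.7] [-214.8 -607.3]
scene jar_c 0.71 [615.2 162. ] [-79.   -2.1]
scene bottle_c 0.67 [603.1 266.4] [-75.2 102.9]
scene vial_c 0.74 [619.8  68.9] [-88.5 -94.9]
scene meter 0.73 [700.7 179.3] [8.1 2.1]
scene cup_c 0.67 [ 598.4 -182.8] [-147.5 -340.5]
scene flask 0.65 [535.2 446.6] [-115.3  291.3]
scene carton 0.96 [ 568.8 -449.7] [-216.9 -599.9]
```

Everything measures within about 2 mm of its place and the arm is clear, so I hand the job in.

```bash
python3 -c "
from plant import ctrl
print(ctrl.finish_job())"
```

```text
the job is handed in; nothing more can be done
None
```

The job is handed in at about 44 s: the covered cup is centred on the stirrer plate to about 1 mm, and the bottle, jar and vial stand in the row before the meter within about 2 mm by wrist camera; nothing was done to the flask or the carton.

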